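# Put the paints and the marker back in their own racks

### The arm

A 7-joint arm with a two-finger parallel gripper is mounted at the origin on a cart in front of the work surface, level with it; the furniture and walls round the work are solid. World frame = base frame: x ahead of the robot, y to its left, z up, the work surface at z = 0. Lengths are in m, angles in degrees, forces in N, time in s.
With the tool pointing down it reaches from about 0.425 to 0.875 m from the base axis. Payload 4.7 kg.
Tool frame: the origin (TCP) lies at the very end of the fingers, on their centre line; the grasp point (between the pads) lies 19 mm behind it (pinch_z is the distance from the TCP to the grasp point, in m); z points along the fingers, y is the direction in which the jaws open and shut (so a half turn about z gives the same grasp; the last joint's range is limited). The gripper opens to 87 mm and grips with 3 to 60 N. Pads are 19 mm wide; open, the fingers measure 117 mm over their backs; the gripper's body (75 mm by 190 mm) begins 51 mm behind the grasp point.
Start: joints at [0.808, 18.392, -4.016, 83.108, 1.295, 78.541, -3.26], TCP at [0.65, -0, 0.223] pointing down, gripper open.
Joint ranges: [-163.93, 163.93], [-17.29, 119.83], [-79.2, 71.16], [3.27, 140.29], [-89.18, 269.18], [5.43, 117.66], [-154.24, 154.24]. Speed limits (degrees/s): [147.25, 147.25, 180, 180, 180, 180, 180].

### API

Orientations are given as [roll, pitch, yaw] about the fixed x, y, z axes, in that order (R = Rz(yaw) Ry(pitch) Rx(roll)).
In Python, from cell import get_obs, read_camera, camera_params, sign_off, pinch_z gives the robot as it stands.
- The arm moves only by the shell command python3 -m handwheel 'ROWS' [FORCE]. ROWS is JSON, a list of rows, each a list of 5 numbers: the finger opening in m, from 0 to 0.087, then the shift along the tool's x, y, z in m, then the turn about the tool's z in rad. In form: [[jaw, tx, ty, tz, twist], ...]. A call has 1 to 20 rows; each row is the pose to reach, as a shift and turn from the pose commanded when the call began, along the tool's axes at that moment; what a row does not reach only later rows make up. A row lasts 1/10 s, in which the tool goes at most 50 mm and 8.59 degrees, less where a joint would pass 70% of its speed; a pose out of reach is approached as far as the arm can. A call with a gripper value outside its range is refused whole. The fingers move at their own pace and stop on an object; FORCE is the grip in N (left out, the last holds). Time passes only in rows, so rows that repeat a pose let the fingers close. It gives the time, the measured TCP pose, the force and the opening at its end, in the units of the state.
- get_obs(): the state, without advancing time (a new reading comes with each control period).
- read_camera(name): name is "scene" or "side" or "wrist"; returns the picture (400x640x3 uint8, blue, green, red); there is no depth.
- camera_params(name): a dict with "camera_matrix" (3x3 intrinsics, pixels), "k1" (the pictures are not rectified: a ray, as slopes to the right and down, at radius r is drawn at 1 + k1 r^2 times it, then the intrinsics apply), "R" (3x3) and "t" (3): a world point X has camera coordinates R X + t. Camera axes: x right, y down, z forward; pixel columns grow to the right and rows downward; lengths in m; the calibration is good to about 2 mm. A picture is of the moment at which its call begins: read the wrist's pose just before it. camera_params takes no time and is no camera call; for the wrist camera it gives the pose at the moment of the call.
- sign_off(): hands the job in, once; it reports no verdict.
The state is a dict: "time_s": time; "qpos": joint angles; "joint_velocities": joint speeds; "effort": joint torques, N m; "tool_pos": TCP position; "tool_rot": TCP orientation; "force": force on the tool from outside, world axes, zero at the start; "wrist_torque": the same for the moment, N m; "grip_width": finger opening in m.
Only numpy, scipy, OpenCV 4.12 (cv2) and the standard library are available. Lean on these libraries where they do the work, as an engineer would, in place of code of your own. Each camera call takes 0.05 s, during which the arm holds its last target.

### The job

Put the things from the paint job away where each kind belongs: stand the two loose squeeze bottles in the two free wells of the deep three-well rack and the two squat jars in the wide wells of the low rack, one to a well and down on the rack's floor, and lay the marker pen flat across both wires of the pen rest, centred and settled in one of the dips. Knock nothing over and leave the bottle that is already in the rack in its well.

Things in the scene. Friction and masses are not known exactly. Their poses are not given: they have to be found in the camera images.
- bottle_a_centre (a point): Closed squeeze bottle of paint, standing: round body 37 mm across and 69 mm high, above it a shoulder and a pointed nozzle (24 mm across at its foot), 109 mm high in all, 70 g. This point is on its axis, 62 mm over its underside, near the top of the  grip here, so that the nozzle clears the palm; z is up. One of the two loose ones on the bench to the robot's left (near-black).
- bottle_b_centre (a point): Closed squeeze bottle of paint, standing: round body 37 mm across and 69 mm high, above it a shoulder and a pointed nozzle (24 mm across at its foot), 109 mm high in all, 70 g. This point is on its axis, 62 mm over its underside, near the top of the  grip here, so that the nozzle clears the palm; z is up. The other loose one on the bench to the robot's left (dark grey); either may go in either free well.
- jar_a_centre (a point): Squat screw-lid paint jar (bronze-brown, black lid), round, 48 mm across, 66 mm high, 110 g. This point is on its axis, half-way up; z is up. Stands loose on the bench to the robot's left; the stacks of black sketchbooks behind are fixed and up to 230 mm high.
- jar_b_centre (a point): Squat screw-lid paint jar (white and grey, white lid), round, 49 mm across, 52 mm high, 100 g. This point is on its axis, half-way up; z is up. Stands loose on the bench to the robot's left; the stacks of black sketchbooks behind are fixed and up to 230 mm high.
- marker_centre (a point): Marker pen (white barrel, black cap) lying flat on the bench at the far left: round, 135 mm long, 16 mm thick in the middle and 13 mm at the ends, about 10 g. This point is its middle, where it also balances, 8 mm above its underside. Its y axis runs along the pen.
- bottle_rack: Deep rack for squeeze bottles, fixed: plywood base board and drilled top board, 202 mm along x, 74 mm along y, top face 32 mm above the origin (centre of its underside). Three round wells 53 mm across at x = -62, 0, +62 mm; their floor is 6 mm above the origin. The middle well already holds a bottle, the end wells are free.
- jar_rack: Low rack for jars, fixed, same make: 160 mm along x, 84 mm along y, top face 18 mm above the origin (centre of its underside). Two round wells 65 mm across at x = -37 and +37 mm, both free; their floor is 6 mm above the origin.
- pen_rest: Fixed pen rest: plywood foot 104 (x) by 96 (y) by 10 mm; two bent 4 mm wires stand across it at x = -32 and +32 mm, open between them. Origin: centre of its underside. The pen lies along x, either way round, its middle midway between the wires, in a dip at y = -18 or +18 mm: wire top 38 mm above the origin there, 52 mm at the crests (y = -36, 0, 36). Seated, the pen's middle is about 49 mm up.
- racked_bottle_centre (a point): The third squeeze bottle (blue-grey), same size and shape, standing loose in the middle well of the deep rack; it stays there. This point is on its axis, 62 mm over its underside; z is up.

How it is judged:
By the outcome, as a careful person would: the job done as asked, in the order asked, and still so for the second after the job is handed in, with the robot touching nothing.
It also fails if it takes over 128 s, if anything falls off the work surface, if the arm or the gripper's body presses on something with over 40 N, if the wrist force passes 120 N, or if a joint passes its speed limit or range.

## Working session

There is one attempt and no reset: what is moved stays moved. The work goes in short steps, Python scripts to look and compute and a shell command to move; the robot and the scene stay as the last step left them, time stands still between calls to the robot, and variables do not carry over. Pictures are saved under pics/ and viewed, and the job is handed in when it is done.

```bash
mkdir -p pics; ls
python3 - <<'E'
from cell import *
import cv2
print(get_obs())
for n in ("scene","side","wrist"):
    p=camera_params(n); print(n,p)
    cv2.imwrite(f"pics/{n}0.png",read_camera(n))
print(pinch_z if not callable(pinch_z) else pinch_z())
E
```

```text
pics
{'time_s': 0.0, 'qpos': array([ 0.80781177, 18.44077148, -4.0155976 , 83.17383   ,  1.29443723,
       78.5417534 , -3.26007243]), 'joint_velocities': array([ 0.0920045 ,  0.00257585, -0.03036937, -0.06476461, -0.06817704,
       -0.07102488, -0.01104898]), 'effort': array([-2.58547143e-04, -4.91284704e+01, -4.03903294e-01, -3.12526345e+01,
       -6.40594075e-02,  4.37659642e-02,  1.61017233e-04]), 'tool_pos': array([ 6.49446956e-01, -4.63154460e-05,  2.21451521e-01]), 'tool_rot': array([-1.79888858e+02,  5.16673390e-03,  9.00017972e+01]), 'force': array([-0.29134335, -1.07445456, -0.15238119]), 'wrist_torque': array([-0.02240261,  0.03449428,  0.00459451]), 'grip_width': 0.08699078280929011}
scene {'camera_matrix': array([[519.97263461,   0.        , 313.13130516],
       [  0.        , 519.97263461, 203.94803323],
       [  0.        ,   0.        ,   1.        ]]), 'k1': 0.0538778550261941, 'R': array([[ 4.78287489e-01, -8.78203296e-01, -2.21871748e-04],
       [-6.33851955e-01, -3.45033861e-01, -6.92230694e-01],
       [ 6.07842723e-01,  3.31225914e-01, -7.21676255e-01]]), 
[... 213 characters left out ...]
   1.        ]]), 'k1': -0.07122426012119124, 'R': array([[-0.87140164, -0.49055631, -0.00370108],
       [-0.22991486,  0.4150515 , -0.88026781],
       [ 0.43335707, -0.76621587, -0.47446274]]), 't': array([0.44503969, 0.17273701, 1.14817801])}
wrist {'camera_matrix': array([[326.06741413,   0.        , 320.83196617],
       [  0.        , 326.06741413, 205.57081472],
       [  0.        ,   0.        ,   1.        ]]), 'k1': -0.06558708657020937, 'R': array([[ 9.99998611e-01, -1.76069811e-04, -1.65741922e-03],
       [ 3.24184131e-04, -9.54867385e-01,  2.97032275e-01],
       [-1.63491397e-03, -2.97032400e-01, -9.54866001e-01]]), 't': array([-0.64834953, -0.03669543,  0.3911338 ])}
0.0187
```

View pics/scene0.png

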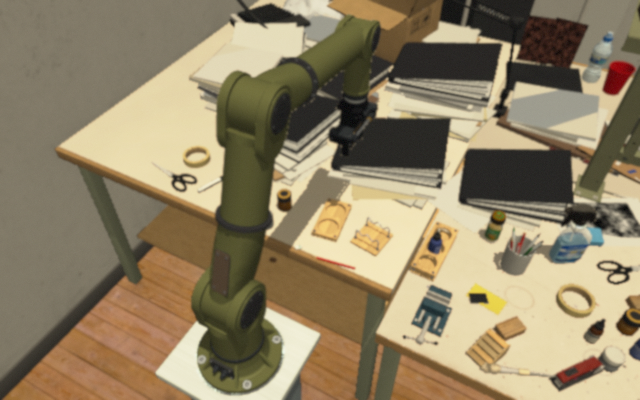

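View pics/side0.png

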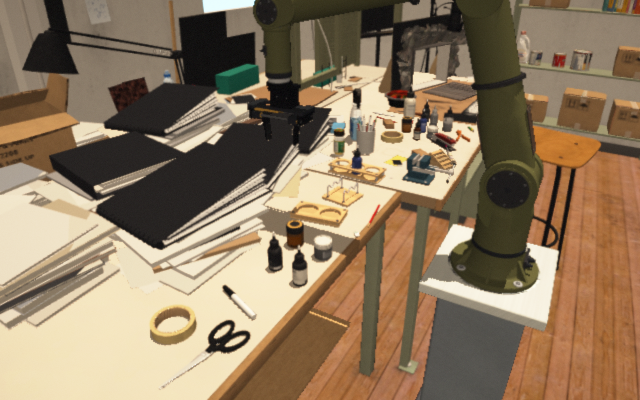

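View pics/wrist0.png

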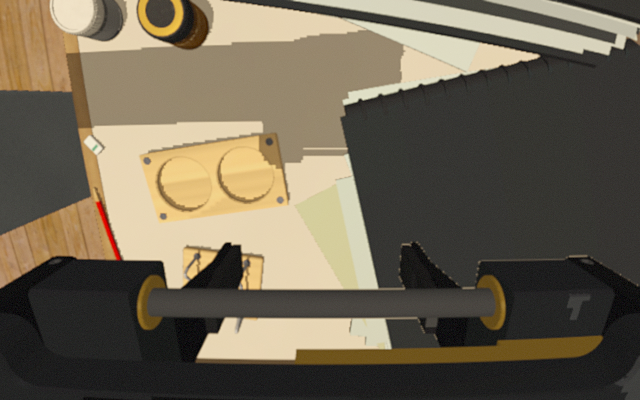

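```bash
cat > h.py <<'E'
import numpy as np, cv2
from cell import *
def save(n,im,crop=None,s=1):
    if crop: x0,y0,x1,y1=crop; im=im[y0:y1,x0:x1]
    cv2.imwrite(f"pics/{n}.png",cv2.resize(im,None,fx=s,fy=s,interpolation=cv2.INTER_CUBIC))
def ray(p,uv):
    K=np.array(p["camera_matrix"]);k=p["k1"]
    d=np.array([(uv[0]-K[0,2])/K[0,0],(uv[1]-K[1,2])/K[1,1]]);s=d.copy()
    for _ in range(30): s=d/(1+k*(s@s))
    R=np.array(p["R"]);t=np.array(p["t"]);return -R.T@t, R.T@np.array([s[0],s[1],1])
def onz(p,uv,z):
    o,d=ray(p,uv); return o+d*(z-o[2])/d[2]
def proj(p,X):
    X=np.atleast_2d(X);K=np.array(p["camera_matrix"])
    c=X@np.array(p["R"]).T+np.array(p["t"]);s=c[:,:2]/c[:,2:]
    s=s*(1+p["k1"]*(s**2).sum(1,keepdims=True))
    return s*[K[0,0],K[1,1]]+[K[0,2],K[1,2]]
E
python3 - <<'E'
from h import *
im=cv2.imread("pics/side0.png"); save("side0a",im,(200,130,400,330),4)
im[:,:]=im; 
save("side0b",im,(280,140,400,230),6)
p=camera_params("side")
for n,uv,z in [("marker",(239,301),.008),("botA base",(275,268),0),("botB base",(299,283),0),("jara base",(295,244),0),("jarb",(323,257),0),("jarrack",(320,212),.018),("penrest",(342,197),.01),("botrack",(357,170),.032)]:
    print(n,onz(p,uv,z).round(3))
E
```

```text
marker [0.486 0.436 0.008]
botA base [0.491 0.283 0.   ]
botB base [0.405 0.304 0.   ]
jara base [0.505 0.165 0.   ]
jarb [0.407 0.181 0.   ]
jarrack [0.517 0.003 0.018]
penrest [ 0.51 -0.13  0.01]
botrack [ 0.538 -0.304  0.032]
```

View pics/side0a.png

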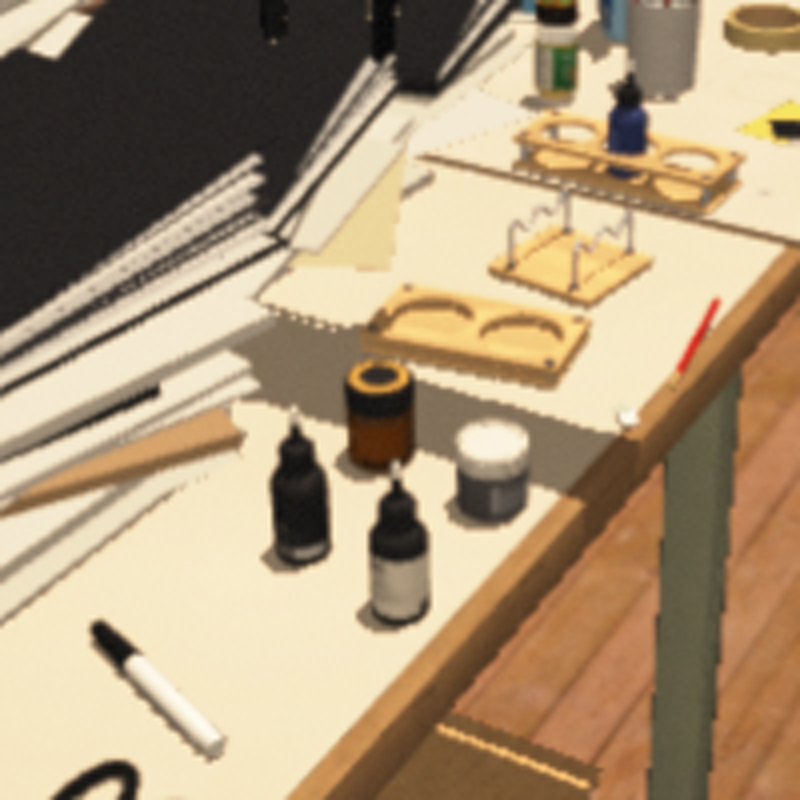

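View pics/side0b.png

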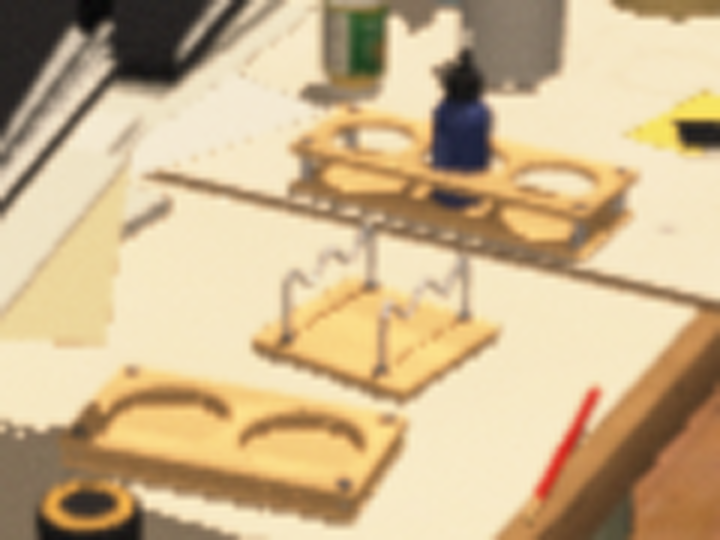

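```bash
python3 -m handwheel '[[0.087,0.12,-0.17,-0.08,0],[0.087,0.12,-0.17,-0.08,0],[0.087,0.12,-0.17,-0.08,0],[0.087,0.12,-0.17,-0.08,0],[0.087,0.12,-0.17,-0.08,0],[0.087,0.12,-0.17,-0.08,0],[0.087,0.12,-0.17,-0.08,0],[0.087,0.12,-0.17,-0.08,0],[0.087,0.12,-0.17,-0.08,0]]'
python3 - <<'E'
from h import *
p=camera_params("wrist"); im=read_camera("wrist"); save("w1",im,None,1.25)
import pickle; pickle.dump((p,im),open("w1.pkl","wb"))
o,d=ray(p,(320,205));print(o,d,get_obs()["tool_pos"])
E
```

```text
time_s: 1.05
tool_pos: [0.4805, 0.1188, 0.3015]
tool_rot: [-179.9, 0.0, 89.9]
force: [0.2, -0.3, 0.3]
grip_width: 0.0869
[0.48018703 0.19990435 0.46321873] [-0.00481688 -0.29569359 -0.95527571] [0.4804405  0.1189389  0.30157314]
```

View pics/w1.png

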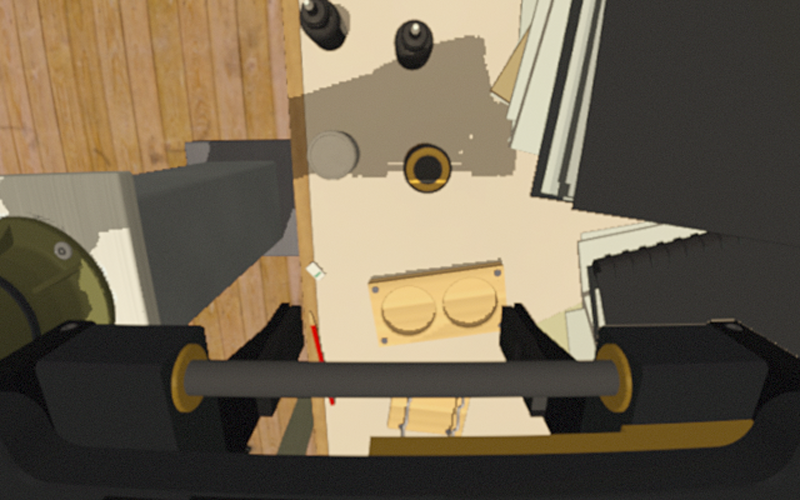

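```bash
python3 -m handwheel '[[0.087,0.2,-0.02,0,0],[0.087,0.2,-0.02,0,0],[0.087,0.2,-0.02,0,0],[0.087,0.2,-0.02,0,0],[0.087,0.2,-0.02,0,0],[0.087,0.2,-0.02,0,0],[0.087,0.2,-0.02,0,0]]'
python3 - <<'E'
from h import *
p=camera_params("wrist"); im=read_camera("wrist"); save("w2",im,None,1.25)
import pickle; pickle.dump((p,im),open("w2.pkl","wb"))
print(get_obs()["qpos"],get_obs()["tool_pos"])
E
```

```text
time_s: 1.8
tool_pos: [0.461, 0.3182, 0.3019]
tool_rot: [-180.0, 0.1, 89.9]
force: [-0.2, -0.8, 0.4]
grip_width: 0.0869
[-18.44575442   6.93546745 -20.77682951  88.27134944   2.50938192
  85.28973216 -39.47771946] [0.46113449 0.31795223 0.30219654]
```

View pics/w2.png

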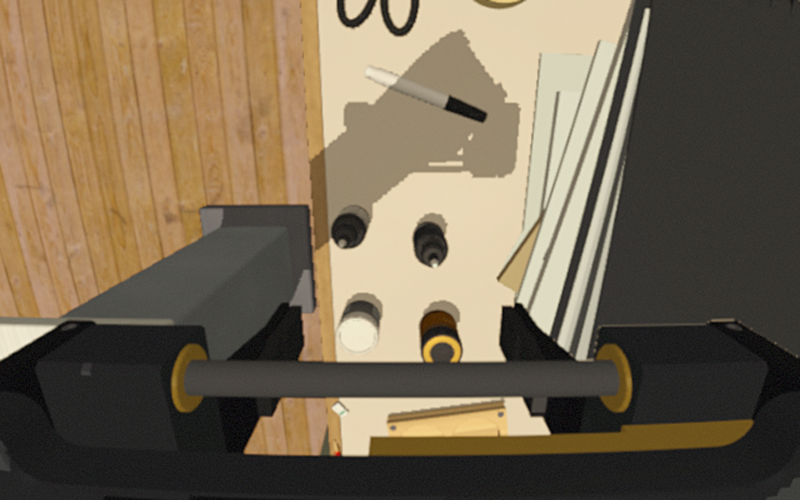

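```bash
python3 -m handwheel '[[0.087,-0.2,0.05,0,0],[0.087,-0.55,0.05,0,0],[0.087,-0.55,0.05,0,0],[0.087,-0.55,0.05,0,0],[0.087,-0.55,0.05,0,0],[0.087,-0.55,0.05,0,0],[0.087,-0.55,0.05,0,0],[0.087,-0.55,0.05,0,0],[0.087,-0.55,0.05,0,0],[0.087,-0.55,0.05,0,0],[0.087,-0.55,0.05,0,0],[0.087,-0.55,0.05,0,0],[0.087,-0.55,0.05,0,0],[0.087,-0.55,0.05,0,0],[0.087,-0.55,0.05,0,0]]'
python3 - <<'E'
from h import *
p=camera_params("wrist"); im=read_camera("wrist"); save("w3",im,None,1.25)
import pickle; pickle.dump((p,im),open("w3.pkl","wb"))
print(get_obs()["qpos"],get_obs()["tool_pos"])
E
```

```text
time_s: 3.35
tool_pos: [0.5102, -0.2285, 0.3028]
tool_rot: [180.0, -0.0, 90.1]
force: [-0.3, -0.4, -0.4]
grip_width: 0.087
[13.17650543  5.57896877  8.96180136 89.37844305 -0.90332473 85.09166491
 22.3124485 ] [ 0.51022624 -0.22847592  0.30282379]
```

View pics/w3.png

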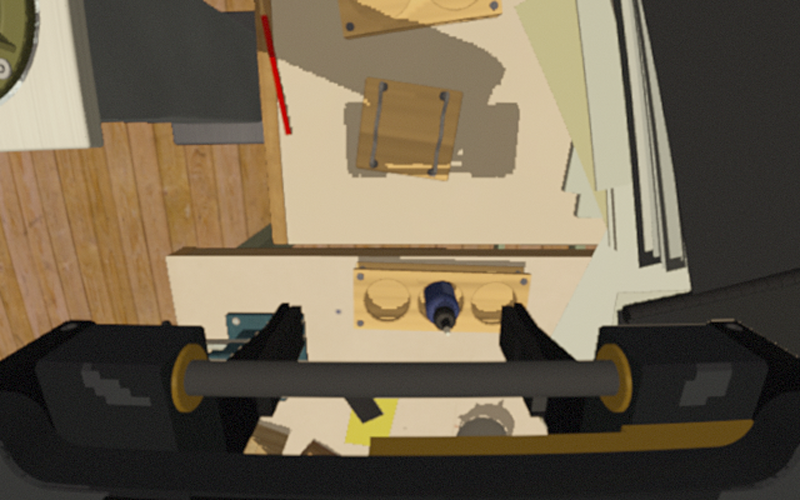

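Run:
```python
from h import *
import pickle
w1=pickle.load(open("w1.pkl","rb"))[1];w2=pickle.load(open("w2.pkl","rb"))[1];w3=pickle.load(open("w3.pkl","rb"))[1]
save("c3a",w3,(270,50,430,150),5)
save("c3b",w3,(270,190,430,280),5)
save("c1a",w1,(230,100,410,290),3)
save("c2a",w2,(250,40,420,310),2.2)
```

```text
(no output)
```

View pics/c3a.png

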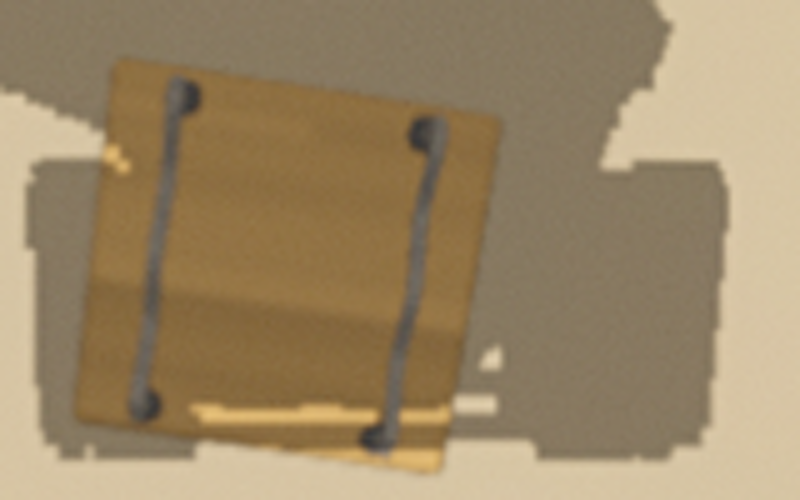

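View pics/c3b.png

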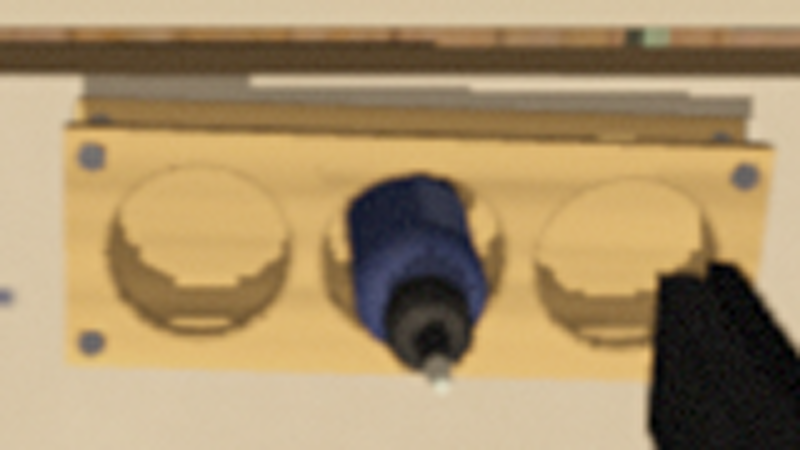

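View pics/c1a.png

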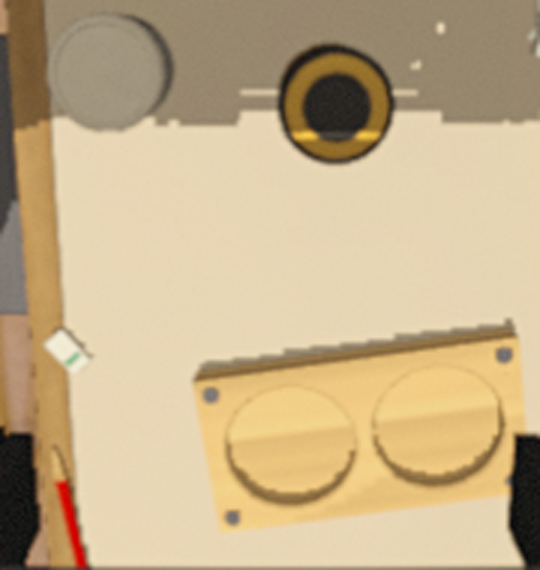

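View pics/c2a.png

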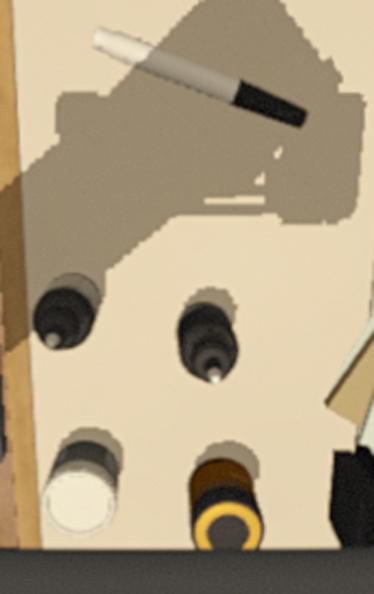

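Run:
```python
from h import *
import pickle
P={i:pickle.load(open(f"w{i}.pkl","rb"))[0] for i in (1,2,3)}
def m(i,c,s,o,z): return onz(P[i],(c[0]/s+o[0]-.5+.5/s,c[1]/s+o[1]-.5+.5/s),z)
ps=camera_params("side")
for n,c in (("B",(52,340)),("A",(214,377))): print("bot",n,m(2,c,2.2,(250,40),.108).round(4))
for n,c in (("B",(396,464)),("A",(295,414))): print(" side tip",n,onz(ps,(c[0]/4+200-.4,c[1]/4+130-.4),.108).round(4))
print("jb",m(1,(110,72),3,(230,100),.052).round(4),"w2",m(2,(81,501),2.2,(250,40),.052).round(4))
print("ja",m(1,(336,105),3,(230,100),.066).round(4),"w2",m(2,(228,528),2.2,(250,40),.066).round(4))
a,b=[m(1,c,3,(230,100),.018) for c in ((291,444),(439,425))]
print("jr wells",a.round(4),b.round(4),np.linalg.norm(a-b),np.degrees(np.arctan2(*(b-a)[1::-1])))
q=[m(3,c,5,(270,50),.010) for c in ((118,57),(503,118),(440,472),(76,420))]
print("pr",np.mean(q,0).round(4),[np.linalg.norm(q[i]-q[i-1]).round(4) for i in range(4)],[np.degrees(np.arctan2(*(q[i]-q[j])[1::-1])).round(2) for i,j in ((1,0),(2,3),(0,3),(1,2))])
a,b=[m(3,c,5,(270,190),.032) for c in ((199,250),(626,263))]
print("br wells",a.round(4),b.round(4),np.linalg.norm(a-b),np.degrees(np.arctan2(*(b-a)[1::-1])))
for c in ((66,125),(775,148),(66,363),(91,156),(745,176),(91,343)): print(m(3,c,5,(270,190),.032).round(4))
print("racked tip",m(3,(440,375),5,(270,190),.114).round(4))
a,b=[m(2,c,2.2,(250,40),.0075) for c in ((95,35),(306,118))]
print("pen",a.round(4),b.round(4),((a+b)/2).round(4),np.linalg.norm(a-b),np.degrees(np.arctan2(*(b-a)[1::-1])))
# stack edge
for uv,z in (((398,222),0.02),((410,235),.05),((415,243),.1)): print("stack",onz(P[2],uv,z).round(3))
```

```text
bot B [0.4064 0.3019 0.108 ]
bot A [0.4901 0.2817 0.108 ]
 side tip B [0.4053 0.2996 0.108 ]
 side tip A [0.4884 0.2838 0.108 ]
jb [0.4123 0.1777 0.052 ] w2 [0.4114 0.1796 0.052 ]
ja [0.5044 0.1652 0.066 ] w2 [0.5047 0.1678 0.066 ]
jr wells [ 0.4877 -0.0046  0.018 ] [0.5609 0.0055 0.018 ] 0.07389477508545582 7.805843041467542
pr [ 0.517  -0.1459  0.01  ] [np.float64(0.0942), np.float64(0.1017), np.float64(0.0936), np.float64(0.1013)] [np.float64(-8.31), np.float64(-7.94), np.float64(81.86), np.float64(81.59)]
br wells [ 0.4933 -0.333   0.032 ] [ 0.6167 -0.337   0.032 ] 0.12344465802330991 -1.8766561594614863
[ 0.4563 -0.2951  0.032 ]
[ 0.6568 -0.3018  0.032 ]
[ 0.4538 -0.3692  0.032 ]
[ 0.4631 -0.3044  0.032 ]
[ 0.6489 -0.3102  0.032 ]
[ 0.4614 -0.3626  0.032 ]
racked tip [ 0.5537 -0.3302  0.114 ]
pen [0.4242 0.461  0.0075] [0.5512 0.4138 0.0075] [0.4877 0.4374 0.0075] 0.13543463310650855 -20.384495919319495
stack [0.572 0.236 0.02 ]
stack [0.582 0.228 0.05 ]
stack [0.575 0.238 0.1  ]
```

Run:
```python
from h import *
save("s3",read_camera("scene"),(360,150,640,380),2.8)
im=read_camera("side"); save("s3b",im,(300,80,460,200),5)
```

```text
(no output)
```

View pics/s3.png

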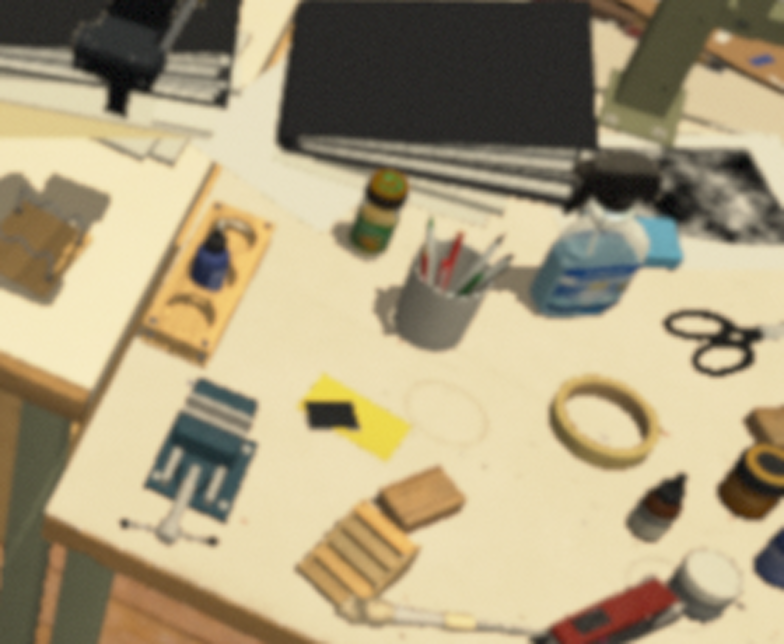

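View pics/s3b.png

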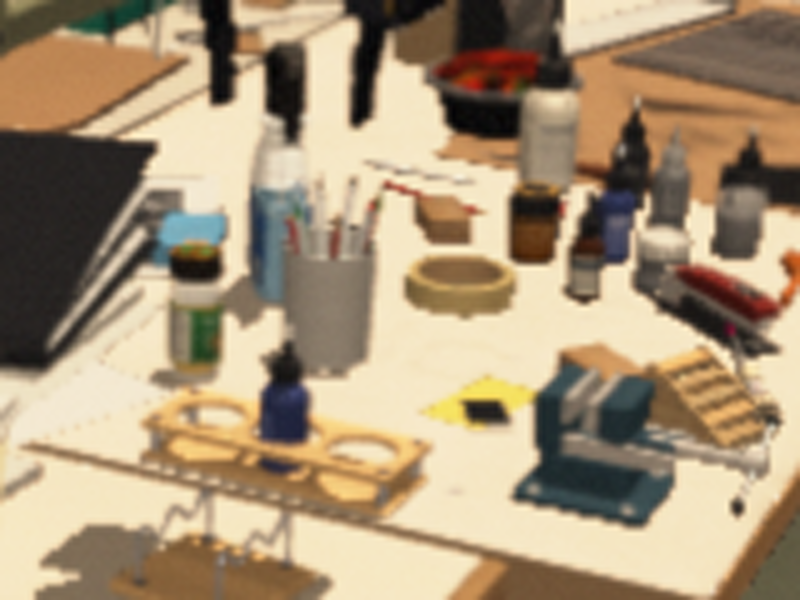

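Run:
```python
from h import *
a=camera_params("scene");b=camera_params("side")
def S(c): return (c[0]/2.8+360,c[1]/2.8+150)
def D(c): return (c[0]/5+300,c[1]/5+80)
def tri(u,v):
    o,d=ray(a,u);O,E=ray(b,v);d/=np.linalg.norm(d);E/=np.linalg.norm(E)
    s=np.linalg.lstsq(np.c_[d,-E],O-o,rcond=None)[0];x=o+d*s[0];y=O+E*s[1];return ((x+y)/2).round(3),np.linalg.norm(x-y).round(4)
print("cup base",onz(a,S((425,338)),0).round(3),onz(b,D((325,365)),0).round(3))
print("cup top centre",tri(S((452,265)),D((330,255))))
print("pencil tip",tri(S((430,222)),D((320,180))))
print("greenlid",tri(S((390,180)),D((197,248))), "base",onz(a,S((370,246)),0).round(3),onz(b,D((196,368)),0).round(3))
print("blue tip",tri(S((215,228)),D((290,345))))
for p,c in (("scene",a),("side",b)): o,_=ray(c,(320,200));print(p,o.round(3))
print("vise",onz(a,S((215,400)),.06),)
```

```text
cup base [ 0.604 -0.562  0.   ] [ 0.611 -0.535  0.   ]
cup top centre (array([ 0.624, -0.558,  0.089]), np.float64(0.0101))
pencil tip (array([ 0.614, -0.523,  0.158]), np.float64(0.0055))
greenlid (array([ 0.7  , -0.473,  0.106]), np.float64(0.0034)) base [ 0.702 -0.478  0.   ] [ 0.7   -0.478  0.   ]
blue tip (array([ 0.551, -0.332,  0.101]), np.float64(0.0024))
scene [-0.496 -0.492  1.257]
side [-0.07   1.026  0.698]
vise [ 0.37850553 -0.39957272  0.06      ]
```

```bash
python3 -m handwheel '[[0.087,0.53,-0.104,0.05,-1.571],[0.087,0.53,-0.104,0.05,-1.571],[0.087,0.53,-0.104,0.05,-1.571],[0.087,0.53,-0.104,0.05,-1.571],[0.087,0.53,-0.104,0.05,-1.571],[0.087,0.53,-0.104,0.05,-1.571],[0.087,0.53,-0.104,0.05,-1.571],[0.087,0.53,-0.104,0.05,-1.571],[0.087,0.53,-0.104,0.05,-1.571],[0.087,0.53,-0.104,0.05,-1.571],[0.087,0.53,-0.104,0.05,-1.571],[0.087,0.53,-0.104,0.05,-1.571],[0.087,0.53,-0.104,0.05,-1.571],[0.087,0.53,-0.104,0.05,-1.571],[0.087,0.53,-0.104,0.05,-1.571],[0.087,0.53,-0.104,0.05,-1.571],[0.087,0.53,-0.104,0.05,-1.571]]' 20
python3 - <<'E'
from h import *
print(get_obs()["tool_pos"],get_obs()["qpos"])
p=camera_params("wrist"); im=read_camera("wrist"); save("w4",im,None,1.25)
E
```

```text
time_s: 5.2
tool_pos: [0.4064, 0.2992, 0.2527]
tool_rot: [-180.0, 0.0, 179.9]
force: [0.7, 0.7, 0.6]
grip_width: 0.0868
[0.40641887 0.2992228  0.25274012] [-17.39732135   0.74108861 -22.07089059 100.07176111   0.30206657
  79.22229142  50.3938035 ]
```

View pics/w4.png

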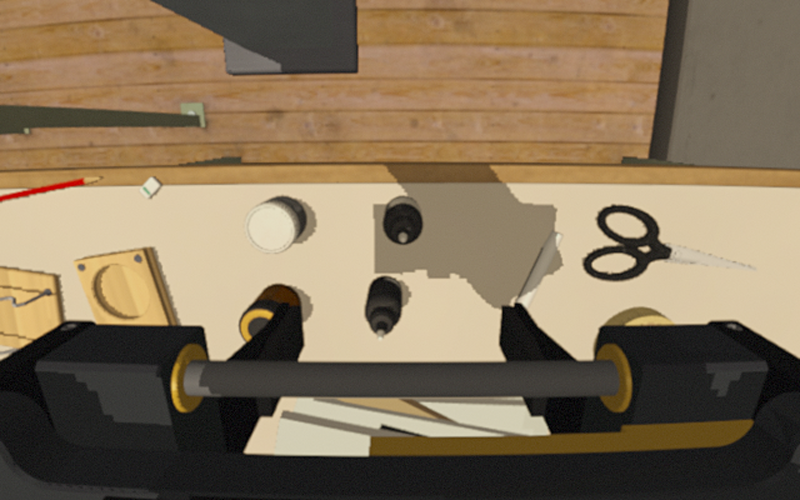

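```bash
python3 - <<'E'
from h import *
p=camera_params("wrist")
for c in ((403,237),(380,336)): print(onz(p,(c[0]/1.25-.1,c[1]/1.25-.1),.108).round(4))
E
python3 -m handwheel '[[0.087,0,0.002,0.05,0],[0.087,0,0.002,0.1,0],[0.087,0,0.002,0.14,0],[0.087,0,0.002,0.17,0],[0.087,0,0.002,0.195,0],[0.087,0,0.002,0.209,0],[0.087,0,0.002,0.209,0],[0.087,0,0.002,0.209,0]]'
```

```text
[0.4027 0.3    0.108 ]
[0.4885 0.2806 0.108 ]
time_s: 6.05
tool_pos: [0.4067, 0.3024, 0.0444]
tool_rot: [180.0, 0.1, 180.0]
force: [0.8, 0.3, 1.3]
grip_width: 0.0869
```

```bash
python3 -m handwheel '[[0.02,0.001,-0.001,0,0],[0.02,0.001,-0.001,0,0],[0.02,0.001,-0.001,0,0],[0.02,0.001,-0.001,0,0],[0.02,0.001,-0.001,0,0],[0.02,0.001,-0.001,0,0],[0.02,0.001,-0.001,0,0],[0.02,0.001,-0.001,0,0],[0.02,0.001,-0.001,0,0],[0.02,0.001,-0.001,0,0]]' 20
```

```text
time_s: 7.05
tool_pos: [0.405, 0.301, 0.0435]
tool_rot: [-180.0, 0.0, -180.0]
force: [-0.2, -0.3, -0.1]
grip_width: 0.0366
```

```bash
python3 -m handwheel '[[0.02,0,0,-0.03,0],[0.02,0,0,-0.08,0],[0.02,0,0,-0.13,0],[0.02,0,0,-0.18,0],[0.02,0,0,-0.2,0],[0.02,-0.016,-0.048,-0.2,0],[0.02,-0.212,-0.638,-0.2,0],[0.02,-0.212,-0.638,-0.2,0],[0.02,-0.212,-0.638,-0.2,0],[0.02,-0.212,-0.638,-0.2,0],[0.02,-0.212,-0.638,-0.2,0],[0.02,-0.212,-0.638,-0.2,0],[0.02,-0.212,-0.638,-0.2,0],[0.02,-0.212,-0.638,-0.2,0],[0.02,-0.212,-0.638,-0.2,0],[0.02,-0.212,-0.638,-0.2,0],[0.02,-0.212,-0.638,-0.2,0],[0.02,-0.212,-0.638,-0.2,0],[0.02,-0.212,-0.638,-0.2,0],[0.02,-0.212,-0.638,-0.2,0]]'
python3 - <<'E'
from h import *
print(get_obs()["tool_pos"],get_obs()["grip_width"],get_obs()["qpos"])
p=camera_params("wrist"); im=read_camera("wrist"); save("w5",im,None,1.25)
import pickle; pickle.dump((p,im),open("w5.pkl","wb"))
E
```

```text
time_s: 9.05
tool_pos: [0.6159, -0.3421, 0.2417]
tool_rot: [-179.9, -0.2, 179.7]
force: [-0.3, -0.0, -2.0]
grip_width: 0.0368
[ 0.61587718 -0.34206413  0.24171924] 0.036780124541163244 [ 19.8462228   24.77252157  10.0108635   72.81490839  -4.02889813
  82.83947982 119.1231475 ]
```

View pics/w5.png

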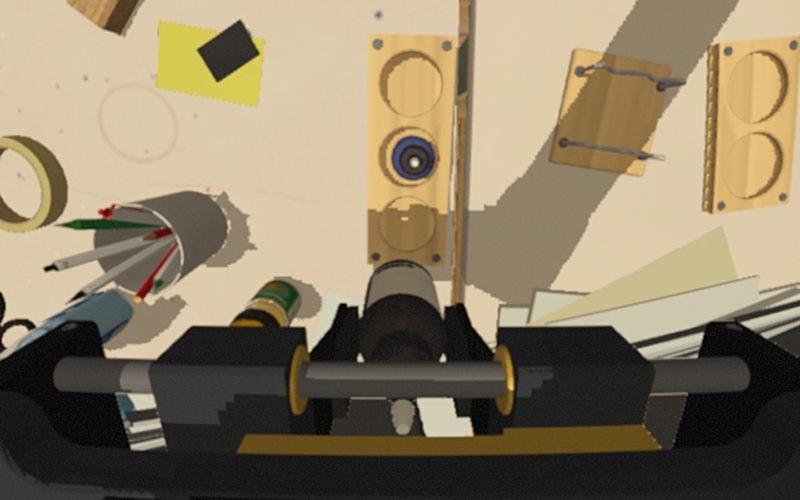

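Run:
```python
from h import *
import pickle
p,im=pickle.load(open("w5.pkl","rb"))
save("c5",im,(285,15,375,220),3)
for n,c,z in (("L",(411,84),.032),("R",(407,222),.032),("tip",(415,161),.114),("c1",(369,34),.032),("c2",(458,36),.032),("c3",(367,262),.032)): print(n,onz(p,(c[0]/1.25-.1,c[1]/1.25-.1),z).round(4))
print(get_obs()["tool_pos"])
```

```text
L [ 0.4937 -0.3342  0.032 ]
R [ 0.6141 -0.3379  0.032 ]
tip [ 0.553  -0.3332  0.114 ]
c1 [ 0.4539 -0.3691  0.032 ]
c2 [ 0.4558 -0.295   0.032 ]
c3 [ 0.6529 -0.3763  0.032 ]
[ 0.61640275 -0.33890342  0.24211351]
```

View pics/c5.png

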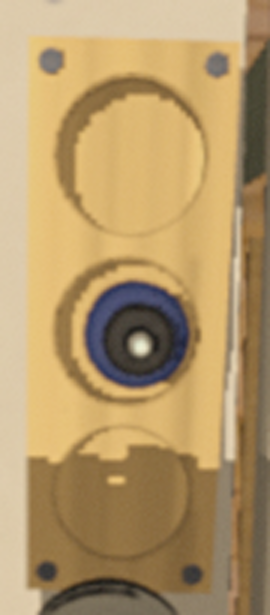

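```bash
python3 -m handwheel '[[0.02,0,0,0.03,0],[0.02,0,0,0.07,0],[0.02,0,0,0.11,0],[0.02,0,0,0.14,0],[0.02,0,0,0.16,0],[0.02,0,0,0.175,0],[0.02,0,0,0.185,0],[0.02,0,0,0.19,0],[0.02,0,0,0.193,0],[0.02,0,0,0.193,0],[0.02,0,0,0.193,0]]'
```

```text
time_s: 10.2
tool_pos: [0.6178, -0.3373, 0.0517]
tool_rot: [-180.0, 0.1, -180.0]
force: [0.1, 0.5, -0.6]
grip_width: 0.0368
```

```bash
python3 -m handwheel '[[0.02,0,0,0.001,0],[0.02,0,0,0.002,0],[0.02,0,0,0.002,0]]'; python3 -m handwheel '[[0.02,0,0,0.001,0],[0.02,0,0,0.001,0]]'
```

```text
time_s: 10.5
tool_pos: [0.6176, -0.3373, 0.0496]
tool_rot: [-180.0, 0.1, -180.0]
force: [-0.1, -0.0, 3.7]
grip_width: 0.0367
time_s: 10.7
tool_pos: [0.6178, -0.3374, 0.0495]
tool_rot: [-180.0, 0.1, -180.0]
force: [-1.6, 0.7, 7.4]
grip_width: 0.0364
```

```bash
python3 -m handwheel '[[0.03,0,0,-0.001,0],[0.045,0,0,-0.001,0],[0.06,0,0,-0.001,0],[0.06,0,0,-0.001,0],[0.06,0,0,-0.001,0],[0.06,0,0,-0.001,0],[0.06,0,0,-0.03,0],[0.06,0,0,-0.07,0],[0.06,0,0,-0.12,0],[0.06,0,0,-0.17,0],[0.06,0,0,-0.2,0],[0.06,0,0,-0.2,0]]'
python3 - <<'E'
from h import *
print(get_obs()["tool_pos"],get_obs()["grip_width"])
p=camera_params("wrist"); im=read_camera("wrist"); save("w6",im,(250,0,450,320),2)
E
```

```text
time_s: 11.9
tool_pos: [0.6195, -0.3385, 0.2547]
tool_rot: [-179.7, 0.6, -180.0]
force: [0.3, -0.7, -0.6]
grip_width: 0.0596
[ 0.61947279 -0.3384788   0.25465675] 0.05963327991173337
```

View pics/w6.png

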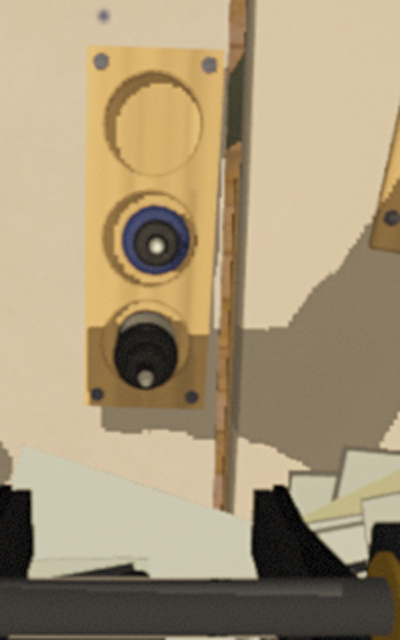

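```bash
python3 -m handwheel '[[0.08,0.128,0.619,0,0],[0.08,0.128,0.619,0,0],[0.08,0.128,0.619,0,0],[0.08,0.128,0.619,0,0],[0.08,0.128,0.619,0,0],[0.08,0.128,0.619,0,0],[0.08,0.128,0.619,0,0],[0.08,0.128,0.619,0,0],[0.08,0.128,0.619,0,0],[0.08,0.128,0.619,0,0],[0.08,0.128,0.619,0,0],[0.08,0.128,0.619,0,0],[0.08,0.128,0.619,0,0],[0.08,0.128,0.619,0,0],[0.08,0.128,0.619,0,0],[0.08,0.128,0.619,0,0],[0.08,0.128,0.619,0,0],[0.08,0.128,0.619,0,0]]'
```

```text
time_s: 13.75
tool_pos: [0.4896, 0.2806, 0.2474]
tool_rot: [-180.0, 0.0, 179.9]
force: [-0.0, -0.0, 0.4]
grip_width: 0.0801
```

```bash
python3 -m handwheel '[[0.08,0,0.001,0.04,0],[0.08,0,0.001,0.09,0],[0.08,0,0.001,0.13,0],[0.08,0,0.001,0.165,0],[0.08,0,0.001,0.19,0],[0.08,0,0.001,0.204,0],[0.08,0,0.001,0.204,0],[0.08,0,0.001,0.204,0],[0.02,0,0.001,0.204,0],[0.02,0,0.001,0.204,0],[0.02,0,0.001,0.204,0],[0.02,0,0.001,0.204,0],[0.02,0,0.001,0.204,0],[0.02,0,0.001,0.204,0],[0.02,0,0.001,0.204,0],[0.02,0,0.001,0.204,0],[0.02,0,0.001,0.204,0]]' 20
```

```text
time_s: 15.45
tool_pos: [0.489, 0.2829, 0.0435]
tool_rot: [-180.0, 0.0, -180.0]
force: [0.1, 0.1, 0.5]
grip_width: 0.0364
```

```bash
python3 -m handwheel '[[0.02,0,0,-0.03,0],[0.02,0,0,-0.08,0],[0.02,0,0,-0.13,0],[0.02,0,0,-0.18,0],[0.02,0,0,-0.2,0],[0.02,-0.002,-0.048,-0.2,0],[0.02,-0.004,-0.616,-0.2,0],[0.02,-0.004,-0.616,-0.2,0],[0.02,-0.004,-0.616,-0.2,0],[0.02,-0.004,-0.616,-0.2,0],[0.02,-0.004,-0.616,-0.2,0],[0.02,-0.004,-0.616,-0.2,0],[0.02,-0.004,-0.616,-0.2,0],[0.02,-0.004,-0.616,-0.2,0],[0.02,-0.004,-0.616,-0.2,0],[0.02,-0.004,-0.616,-0.2,0],[0.02,-0.004,-0.616,-0.2,0],[0.02,-0.004,-0.616,-0.2,0],[0.02,-0.004,-0.616,-0.2,0],[0.02,-0.004,-0.616,-0.2,0]]'
python3 -m handwheel '[[0.02,0,0,0,0],[0.02,0,0,0,0]]'
```

```text
time_s: 17.45
tool_pos: [0.4932, -0.3322, 0.243]
tool_rot: [179.9, -0.0, -180.0]
force: [0.1, 1.4, -1.2]
grip_width: 0.0364
time_s: 17.65
tool_pos: [0.4939, -0.3311, 0.2437]
tool_rot: [180.0, 0.0, -179.8]
force: [0.7, -0.7, -0.4]
grip_width: 0.0366
```

```bash
python3 -m handwheel '[[0.02,0,-0.002,0.03,0],[0.02,0,-0.002,0.07,0],[0.02,0,-0.002,0.11,0],[0.02,0,-0.002,0.14,0],[0.02,0,-0.002,0.16,0],[0.02,0,-0.002,0.175,0],[0.02,0,-0.002,0.185,0],[0.02,0,-0.002,0.19,0],[0.02,0,-0.002,0.192,0],[0.02,0,-0.002,0.193,0],[0.02,0,-0.002,0.194,0],[0.02,0,-0.002,0.194,0]]'
```

```text
time_s: 18.85
tool_pos: [0.4935, -0.3352, 0.0501]
tool_rot: [-180.0, 0.1, -180.0]
force: [-0.4, 0.7, -0.5]
grip_width: 0.0367
```

```bash
python3 -m handwheel '[[0.02,0,0,0.001,0],[0.02,0,0,0.001,0],[0.02,0,0,0.0015,0],[0.02,0,0,0.0015,0]]'
```

```text
time_s: 19.25
tool_pos: [0.4939, -0.3354, 0.0494]
tool_rot: [-180.0, 0.1, -180.0]
force: [-1.4, 1.1, 6.8]
grip_width: 0.0366
```

```bash
python3 -m handwheel '[[0.03,0,0,-0.001,0],[0.045,0,0,-0.001,0],[0.06,0,0,-0.001,0],[0.06,0,0,-0.001,0],[0.06,0,0,-0.001,0],[0.06,0,0,-0.001,0],[0.06,0,0,-0.03,0],[0.06,0,0,-0.07,0],[0.06,0,0,-0.12,0],[0.06,0,0,-0.17,0],[0.06,0,0,-0.2,0],[0.06,0,0,-0.2,0]]'
python3 - <<'E'
from h import *
print(get_obs()["tool_pos"],get_obs()["grip_width"])
im=read_camera("scene"); save("s7",im,(270,100,470,250),4)
im=read_camera("side"); save("s7b",im,(180,100,400,260),3.6)
im=read_camera("wrist"); save("w7",im,None,1.25)
E
```

```text
time_s: 20.45
tool_pos: [0.4954, -0.3367, 0.2542]
tool_rot: [-179.7, 0.5, -180.0]
force: [0.5, 0.5, 0.2]
grip_width: 0.06
[ 0.49544469 -0.33674493  0.25415758] 0.05995568462835561
```

View pics/s7.png

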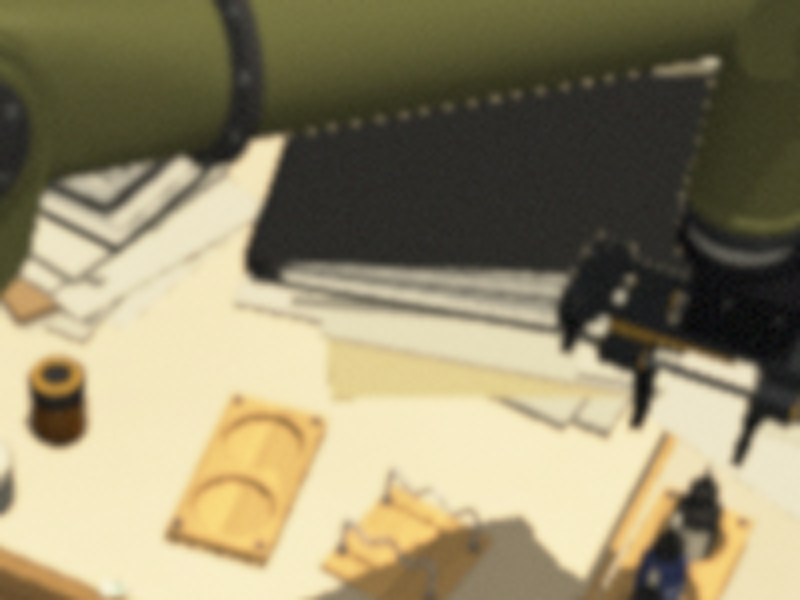

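View pics/s7b.png

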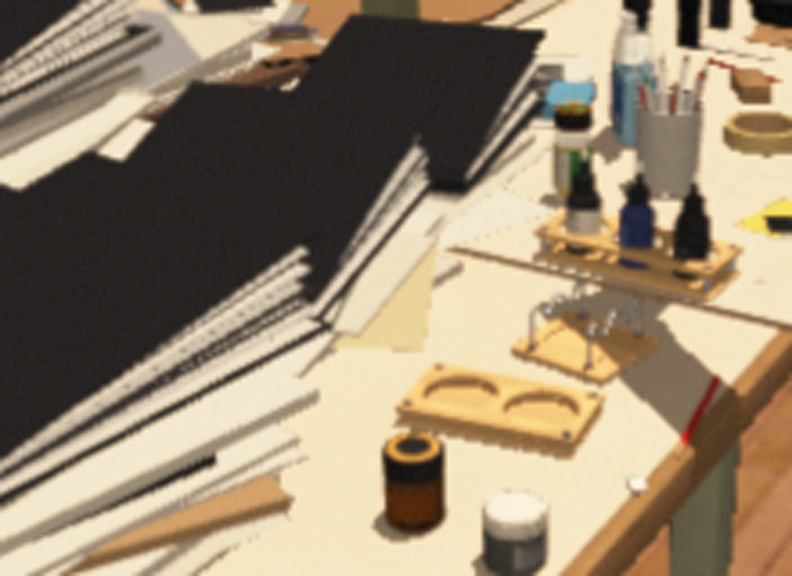

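View pics/w7.png

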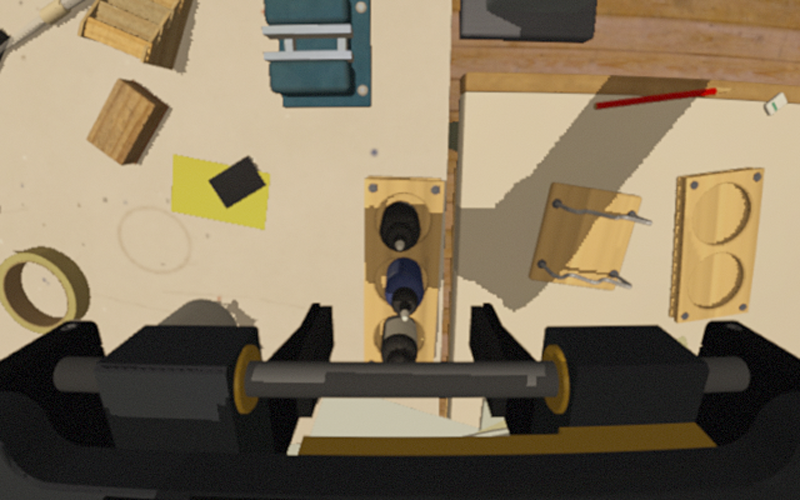

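Run:
```python
from h import *
a=camera_params("scene");b=camera_params("side")
S=lambda c:(c[0]/4+270,c[1]/4+100)
D=lambda c:(c[0]/3.6+180,c[1]/3.6+100)
def tri(u,v):
    o,d=ray(a,u);O,E=ray(b,v);d/=np.linalg.norm(d);E/=np.linalg.norm(E)
    s=np.linalg.lstsq(np.c_[d,-E],O-o,rcond=None)[0];x=o+d*s[0];y=O+E*s[1];return ((x+y)/2).round(3),np.linalg.norm(x-y).round(4)
print(tri(S((252,268)),D((310,298))))
print("tallstack edge L", tri(S((50,335)),D((285,510))), tri(S((95,285)),D((318,395))))
print("ja base",onz(a,S((57,425)),0).round(3))
```

```text
(array([0.664, 0.064, 0.104]), np.float64(0.0123))
tallstack edge L (array([0.588, 0.219, 0.012]), np.float64(0.0009)) (array([0.586, 0.171, 0.092]), np.float64(0.0016))
ja base [0.508 0.165 0.   ]
```

```bash
python3 -m handwheel '[[0.087,-0.011,0.502,0,0],[0.087,-0.011,0.502,0,0],[0.087,-0.011,0.502,0,0],[0.087,-0.011,0.502,0,0],[0.087,-0.011,0.502,0,0],[0.087,-0.011,0.502,0,0],[0.087,-0.011,0.502,0,0],[0.087,-0.011,0.502,0,0],[0.087,-0.011,0.502,0,0],[0.087,-0.011,0.502,0,0],[0.087,-0.011,0.502,0,0],[0.087,-0.011,0.502,0.04,0],[0.087,-0.011,0.502,0.08,0],[0.087,-0.011,0.502,0.1,0],[0.087,-0.011,0.502,0.1,0],[0.087,-0.011,0.502,0.1,0]]' 25
python3 - <<'E'
from h import *
print(get_obs()["tool_pos"])
p=camera_params("wrist");im=read_camera("wrist"); save("w8",im,None,1.25)
E
```

```text
time_s: 22.2
tool_pos: [0.5036, 0.1665, 0.1474]
tool_rot: [-180.0, -0.1, 180.0]
force: [0.3, -0.4, 0.2]
grip_width: 0.087
[0.50357002 0.16651507 0.14740826]
```

View pics/w8.png

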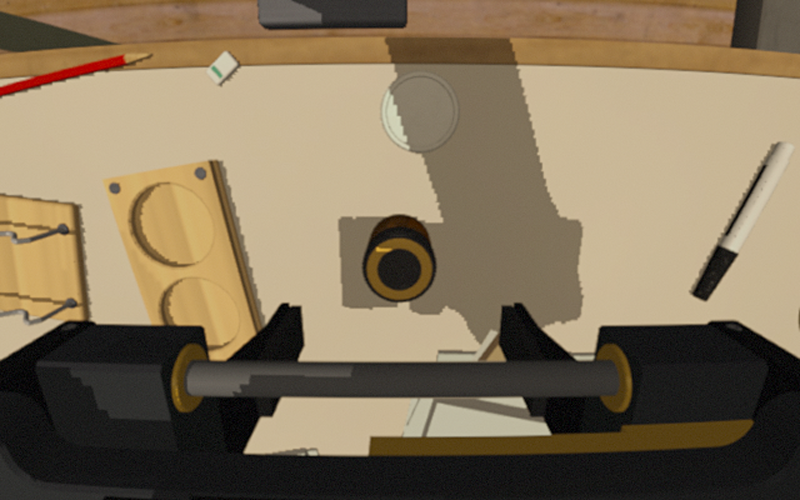

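```bash
python3 - <<'E'
from h import *
p=camera_params("wrist")
f=lambda c,z:onz(p,(c[0]/1.25-.1,c[1]/1.25-.1),z).round(4)
print(f((400,268),.066),f((420,112),.052),f((787,146),.007),f((701,297),.007))
print("wells",f((174,224),.018),f((201,315),.018))
E
python3 -m handwheel '[[0.087,-0.001,0,0.04,0],[0.087,-0.001,0,0.08,0],[0.087,-0.001,0,0.11,0],[0.087,-0.001,0,0.126,0],[0.087,-0.001,0,0.126,0],[0.087,-0.001,0,0.126,0]]'
```

```text
[0.505  0.1652 0.066 ] [0.4106 0.1774 0.052 ] [0.4265 0.4639 0.007 ] [0.5514 0.4175 0.007 ]
wells [ 0.4868 -0.004   0.018 ] [0.5613 0.0057 0.018 ]
time_s: 22.85
tool_pos: [0.5064, 0.1673, 0.0236]
tool_rot: [180.0, 0.1, -180.0]
force: [1.0, -0.4, 0.9]
grip_width: 0.0867
```

```bash
python3 -m handwheel '[[0.087,0.001,-0.001,0.001,0],[0.035,0.001,-0.001,0.001,0],[0.035,0.001,-0.001,0.001,0],[0.035,0.001,-0.001,0.001,0],[0.035,0.001,-0.001,0.001,0],[0.035,0.001,-0.001,0.001,0],[0.035,0.001,-0.001,0.001,0],[0.035,0.001,-0.001,0.001,0],[0.035,0.001,-0.001,0.001,0]]' 25
```

```text
time_s: 23.75
tool_pos: [0.504, 0.1659, 0.0211]
tool_rot: [-180.0, -0.0, -180.0]
force: [-0.7, 0.1, 0.2]
grip_width: 0.0463
```

```bash
python3 -m handwheel '[[0.035,0,0,-0.02,0],[0.035,0,0,-0.06,0],[0.035,0,0,-0.09,0],[0.035,-0.014,-0.04,-0.09,0],[0.035,-0.031,-0.087,-0.09,0],[0.035,-0.047,-0.133,-0.09,0],[0.035,-0.057,-0.16,-0.09,0],[0.035,-0.057,-0.16,-0.09,0],[0.035,-0.057,-0.16,-0.09,0],[0.035,-0.057,-0.16,-0.09,0]]'
```

```text
time_s: 24.75
tool_pos: [0.5605, 0.0078, 0.1106]
tool_rot: [179.9, -0.1, -179.9]
force: [-1.0, -0.5, -1.0]
grip_width: 0.0466
```

```bash
python3 -m handwheel '[[0.035,0,0,0.03,0],[0.035,0,0,0.055,0],[0.035,0,0,0.07,0],[0.035,0,0,0.077,0],[0.035,0,0,0.081,0],[0.035,0,0,0.083,0],[0.035,0,0,0.083,0],[0.035,0,0,0.083,0]]'
```

```text
time_s: 25.55
tool_pos: [0.5618, 0.006, 0.029]
tool_rot: [180.0, 0.1, -180.0]
force: [0.1, -0.7, -1.0]
grip_width: 0.0465
```

```bash
python3 -m handwheel '[[0.035,0,0,0.001,0],[0.035,0,0,0.0015,0],[0.035,0,0,0.002,0],[0.035,0,0,0.002,0]]'
```

```text
time_s: 25.95
tool_pos: [0.5615, 0.006, 0.027]
tool_rot: [-180.0, 0.0, -180.0]
force: [-2.5, 0.4, 5.1]
grip_width: 0.0468
```

```bash
python3 -m handwheel '[[0.06,0,0,-0.001,0],[0.07,0,0,-0.001,0],[0.08,0,0,-0.001,0],[0.08,0,0,-0.001,0],[0.08,0,0,-0.001,0],[0.08,0,0,-0.03,0],[0.08,0,0,-0.07,0],[0.08,0,0,-0.11,0],[0.087,0.15,0.172,-0.12,0],[0.087,0.15,0.172,-0.12,0],[0.087,0.15,0.172,-0.12,0],[0.087,0.15,0.172,-0.12,0],[0.087,0.15,0.172,-0.12,0],[0.087,0.15,0.172,-0.12,0],[0.087,0.15,0.172,-0.12,0],[0.087,0.15,0.172,-0.12,0]]'
python3 - <<'E'
from h import *
print(get_obs()["tool_pos"])
p=camera_params("wrist");im=read_camera("wrist"); save("w9",im,None,1.25)
E
```

```text
time_s: 27.55
tool_pos: [0.4118, 0.1769, 0.146]
tool_rot: [-180.0, 0.0, 179.9]
force: [0.1, -0.3, -0.5]
grip_width: 0.0871
[0.41179609 0.17687769 0.14601649]
```

View pics/w9.png

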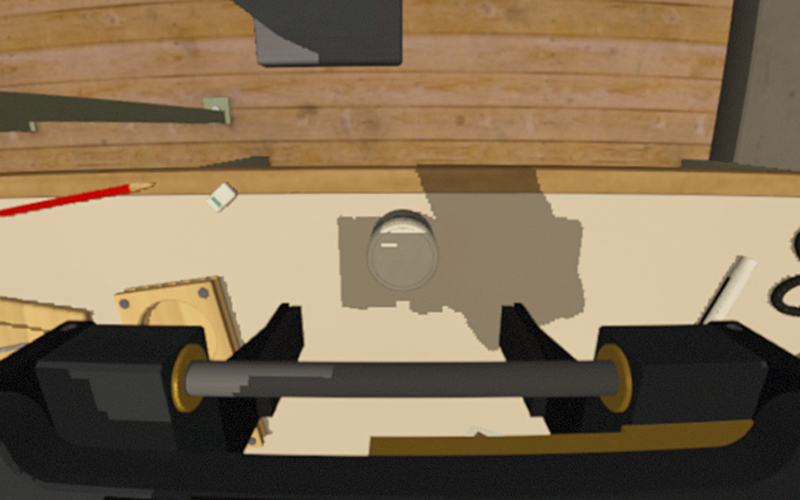

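```bash
python3 - <<'E'
from h import *
p=camera_params("wrist")
print(onz(p,(403/1.25-.1,256/1.25-.1),.052).round(4))
E
python3 -m handwheel '[[0.087,0,0,0.04,0],[0.087,0,0,0.08,0],[0.087,0,0,0.11,0],[0.087,0,0,0.13,0],[0.087,0,0,0.13,0],[0.087,0,0,0.13,0],[0.087,0,0,0.13,0],[0.035,0,0,0.13,0],[0.035,0,0,0.13,0],[0.035,0,0,0.13,0],[0.035,0,0,0.13,0],[0.035,0,0,0.13,0],[0.035,0,0,0.13,0],[0.035,0,0,0.13,0],[0.035,0,0,0.13,0]]' 25
```

```text
[0.4079 0.1771 0.052 ]
time_s: 29.1
tool_pos: [0.411, 0.178, 0.0161]
tool_rot: [-180.0, -0.0, -180.0]
force: [-0.2, -0.1, 1.9]
grip_width: 0.0477
```

```bash
python3 -m handwheel '[[0.035,0,0,-0.02,0],[0.035,0,0,-0.06,0],[0.035,0,0,-0.1,0],[0.035,-0.015,-0.036,-0.1,0],[0.035,-0.033,-0.079,-0.1,0],[0.035,-0.052,-0.124,-0.1,0],[0.035,-0.067,-0.16,-0.1,0],[0.035,-0.0765,-0.182,-0.1,0],[0.035,-0.0765,-0.182,-0.1,0],[0.035,-0.0765,-0.182,-0.1,0],[0.035,-0.0765,-0.182,-0.1,0]]'
python3 - <<'E'
from h import *
im=read_camera("wrist"); save("w10",im,None,1.25)
E
```

```text
time_s: 30.2
tool_pos: [0.487, -0.0026, 0.1157]
tool_rot: [180.0, -0.0, -179.9]
force: [-0.4, 0.3, -0.9]
grip_width: 0.0476
```

View pics/w10.png

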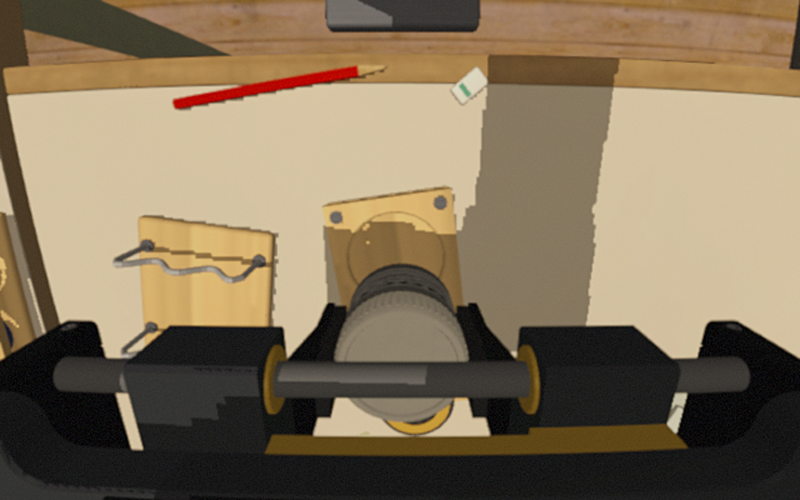

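```bash
python3 -m handwheel '[[0.035,-0.001,-0.001,0.03,0],[0.035,-0.001,-0.001,0.06,0],[0.035,-0.001,-0.001,0.077,0],[0.035,-0.001,-0.001,0.086,0],[0.035,-0.001,-0.001,0.091,0],[0.035,-0.001,-0.001,0.093,0],[0.035,-0.001,-0.001,0.093,0],[0.035,-0.001,-0.001,0.094,0],[0.035,-0.001,-0.001,0.095,0],[0.035,-0.001,-0.001,0.095,0]]'
```

```text
time_s: 31.25
tool_pos: [0.4894, -0.005, 0.0221]
tool_rot: [180.0, 0.1, -180.0]
force: [-0.2, 0.2, 3.8]
grip_width: 0.0477
```

```bash
python3 -m handwheel '[[0.06,0,0,-0.001,0],[0.07,0,0,-0.001,0],[0.08,0,0,-0.001,0],[0.08,0,0,-0.001,0],[0.08,0,0,-0.001,0],[0.08,0,0,-0.03,0],[0.08,0,0,-0.07,0],[0.08,0,0,-0.12,0],[0.05,0,0.444,-0.13,0.356],[0.05,0,0.444,-0.13,0.356],[0.05,0,0.444,-0.13,0.356],[0.05,0,0.444,-0.13,0.356],[0.05,0,0.444,-0.13,0.356],[0.05,0,0.444,-0.13,0.356],[0.05,0,0.444,-0.13,0.356],[0.05,0,0.444,-0.13,0.356],[0.05,0,0.444,-0.13,0.356],[0.05,0,0.444,-0.13,0.356],[0.05,0,0.444,-0.13,0.356],[0.05,0,0.444,-0.13,0.356]]' 10
python3 - <<'E'
from h import *
print(get_obs()["tool_pos"],get_obs()["tool_rot"],get_obs()["qpos"])
im=read_camera("wrist"); save("w11",im,None,1.25)
E
```

```text
time_s: 33.25
tool_pos: [0.4891, 0.4371, 0.1505]
tool_rot: [-179.9, 0.0, 159.5]
force: [0.4, -0.6, 0.3]
grip_width: 0.0499
[0.48912758 0.43713878 0.15049805] [-1.79887726e+02  3.84249171e-02  1.59537781e+02] [-30.9670647   22.42136533 -17.00748742  86.94134245   6.82983446
  71.73733749  20.62290047]
```

View pics/w11.png

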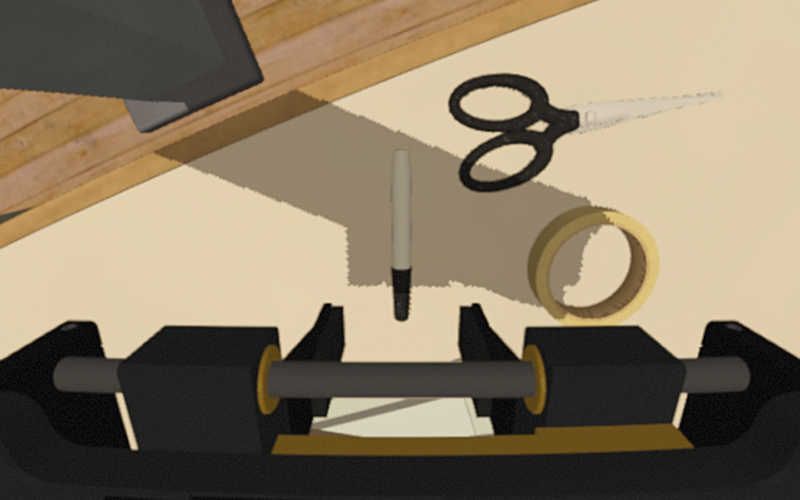

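Run:
```python
from h import *
p=camera_params("wrist");o=get_obs()
f=lambda c,z:onz(p,(c[0]/1.25-.1,c[1]/1.25-.1),z)
a,b=f((401,149),.0075),f((402,321),.0075)
m=(a+b)/2; m2=f((401,244),.008)
print(a,b,m,np.linalg.norm(a-b),np.degrees(np.arctan2(*(b-a)[1::-1])))
from scipy.spatial.transform import Rotation as Ro
R=Ro.from_euler("xyz",o["tool_rot"],degrees=True).as_matrix()
print("mid in tool",R.T@(m-o["tool_pos"]), "tape edge",R.T@(f((528,275),.02)-o["tool_pos"]))
print(o["tool_pos"])
```

```text
[0.42382048 0.45961542 0.0075    ] [0.5529604  0.41207756 0.0075    ] [0.48839044 0.43584649 0.0075    ] 0.13761164957008293 -20.209228841944384
mid in tool [ 0.00100133 -0.00083072  0.14327133] tape edge [-0.02300215  0.09615462  0.13063479]
[0.48956074 0.43655084 0.15077072]
```

```bash
python3 -m handwheel '[[0.05,0.001,-0.001,0.04,0],[0.05,0.001,-0.001,0.08,0],[0.05,0.001,-0.001,0.11,0],[0.05,0.001,-0.001,0.13,0],[0.05,0.001,-0.001,0.14,0],[0.05,0.001,-0.001,0.146,0],[0.05,0.001,-0.001,0.148,0],[0.05,0.001,-0.001,0.148,0],[0.05,0.001,-0.001,0.148,0]]'
python3 -m handwheel '[[0.05,0,0,0,0],[0.05,0,0,0,0]]'
```

```text
time_s: 34.2
tool_pos: [0.4879, 0.439, 0.0044]
tool_rot: [179.9, 0.1, 159.6]
force: [0.5, -0.4, 0.0]
grip_width: 0.0499
time_s: 34.4
tool_pos: [0.4875, 0.4388, 0.0037]
tool_rot: [179.9, 0.0, 159.6]
force: [-0.3, 0.4, -0.8]
grip_width: 0.05
```

```bash
python3 -m handwheel '[[0.05,0,-0.001,0.0015,0],[0.03,0,-0.001,0.0015,0],[0.02,0,-0.001,0.0015,0],[0.008,0,-0.001,0.0015,0],[0.008,0,-0.001,0.0015,0],[0.008,0,-0.001,0.0015,0],[0.008,0,-0.001,0.0015,0],[0.008,0,-0.001,0.0015,0]]' 10
```

```text
time_s: 35.2
tool_pos: [0.4869, 0.4375, 0.0016]
tool_rot: [180.0, 0.0, 159.6]
force: [0.2, 0.2, -0.2]
grip_width: 0.0148
```

```bash
python3 -m handwheel '[[0.008,0,0,-0.01,0],[0.008,0,0,-0.03,0],[0.008,0,0,-0.06,0],[0.008,0,0,-0.1,0],[0.008,0,0,-0.15,0],[0.008,0,0,-0.15,0],[0.008,0,0,-0.15,0]]'
python3 - <<'E'
from h import *
print(get_obs()["grip_width"])
save("w12",read_camera("wrist"),None,1.25)
save("s12",read_camera("side"),(140,170,340,330),4)
E
```

```text
time_s: 35.9
tool_pos: [0.4877, 0.4384, 0.1544]
tool_rot: [179.8, 0.1, 159.6]
force: [-0.6, -0.0, -0.8]
grip_width: 0.0151
0.015102979252670486
```

View pics/w12.png

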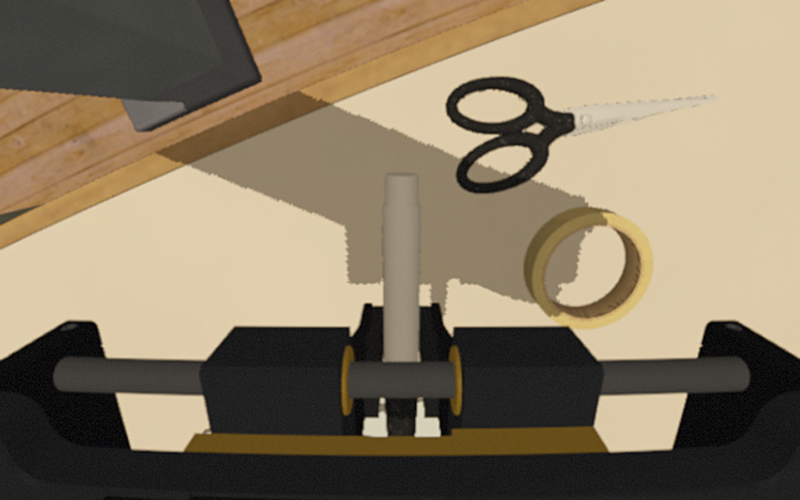

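View pics/s12.png

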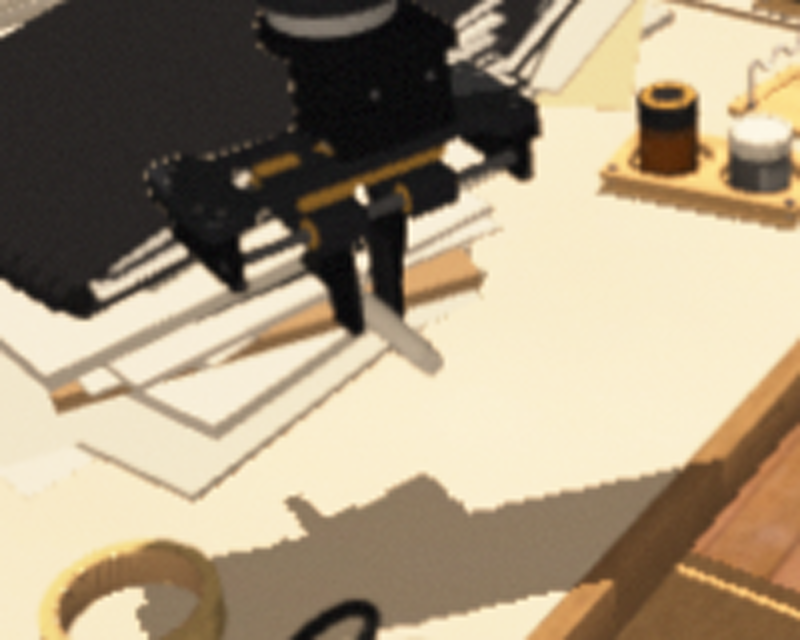

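Run:
```python
from h import *
from scipy.spatial.transform import Rotation as Ro
a=camera_params("wrist");b=camera_params("side");ob=get_obs()
o,d=ray(a,(402/1.25-.1,176/1.25-.1));O,E=ray(b,(432/4+140-.4,364/4+170-.4));d/=np.linalg.norm(d);E/=np.linalg.norm(E)
s=np.linalg.lstsq(np.c_[d,-E],O-o,rcond=None)[0];x=o+d*s[0];y=O+E*s[1]
print(x,y,np.linalg.norm(x-y))
R=Ro.from_euler("xyz",ob["tool_rot"],degrees=True).as_matrix()
print(R.T@((x+y)/2-ob["tool_pos"]))
# level hypothesis: end at tool z=-6mm
h=ob["tool_pos"][2]+.006; e=o+d*(h-o[2])/d[2]; print("if level",R.T@(e-ob["tool_pos"]))
print("sensed",ob["tool_pos"])
```

```text
[0.4238867  0.45922918 0.15999126] [0.4254891  0.46052509 0.16010411] 0.0020639328183721314
[ 6.58238630e-02  1.74339562e-05 -9.10365094e-03]
if level [ 0.06602502 -0.0008607  -0.00597308]
sensed [0.48637663 0.43692471 0.15091834]
```

```bash
python3 -m handwheel '[[0.008,-0.226,-0.519,-0.02,-0.213],[0.008,-0.226,-0.519,-0.02,-0.213],[0.008,-0.226,-0.519,-0.02,-0.213],[0.008,-0.226,-0.519,-0.02,-0.213],[0.008,-0.226,-0.519,-0.02,-0.213],[0.008,-0.226,-0.519,-0.02,-0.213],[0.008,-0.226,-0.519,-0.02,-0.213],[0.008,-0.226,-0.519,-0.02,-0.213],[0.008,-0.226,-0.519,-0.02,-0.213],[0.008,-0.226,-0.519,-0.02,-0.213],[0.008,-0.226,-0.519,-0.02,-0.213],[0.008,-0.226,-0.519,-0.02,-0.213],[0.008,-0.226,-0.519,-0.02,-0.213],[0.008,-0.226,-0.519,-0.02,-0.213],[0.008,-0.226,-0.519,-0.02,-0.213],[0.008,-0.226,-0.519,-0.02,-0.213],[0.008,-0.226,-0.519,-0.02,-0.213],[0.008,-0.226,-0.519,-0.02,-0.213]]'
python3 - <<'E'
from h import *
print(get_obs()["tool_pos"],get_obs()["tool_rot"],get_obs()["grip_width"])
save("w13",read_camera("wrist"),None,1.25)
save("s13",read_camera("side"),(280,120,400,230),6)
E
```

```text
time_s: 37.8
tool_pos: [0.518, -0.127, 0.1716]
tool_rot: [180.0, 0.0, 171.9]
force: [-0.1, 0.1, 0.4]
grip_width: 0.015
[ 0.5180094  -0.12697738  0.17160476] [1.79997920e+02 6.63786775e-03 1.71896938e+02] 0.014965638421126866
```

View pics/w13.png

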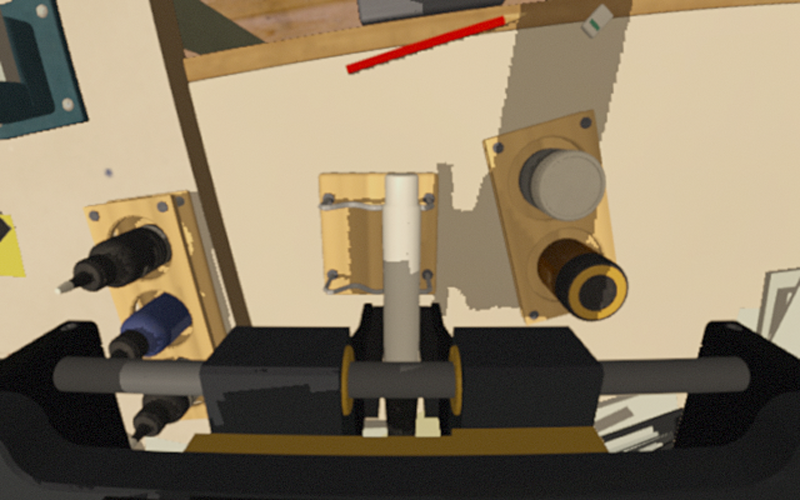

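View pics/s13.png

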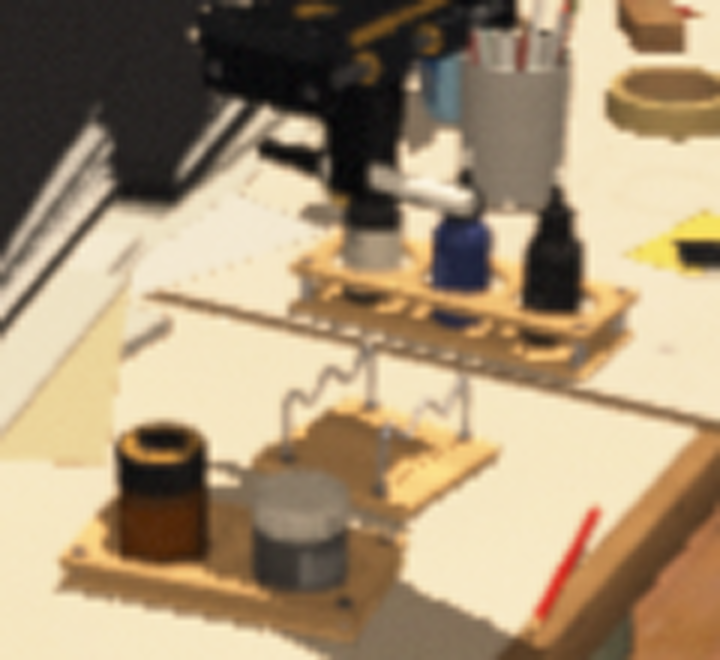

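Run:
```python
from h import *
p=camera_params("wrist")
f=lambda c,z:onz(p,(c[0]/1.25-.1,c[1]/1.25-.1),z)
q=[f(c,.01) for c in ((320,173),(438,173),(436,296),(321,293))]
c=np.mean(q,0);print(c.round(4),[np.linalg.norm(q[i]-q[i-1]).round(4) for i in range(4)])
print([np.degrees(np.arctan2(*(q[i]-q[j])[1::-1])).round(2) for i,j in ((2,1),(3,0),(1,0),(2,3))])
# screw/wire feet z .01
w=[f(c,.012) for c in ((330,200),(429,200),(333,275),(427,274))];print(np.mean(w,0).round(4))
R=p
th=np.radians(-8.2);u=np.array([np.cos(th),np.sin(th)]);v=np.array([-u[1],u[0]])
print("dip+",c[:2]+.018*v)
# near wire centre line points
O=c[:2]-.032*u
for yy,h in ((-.036,.052),(-.018,.038),(0,.052),(.018,.038),(.036,.052)):
    P=np.r_[O+yy*v,h]; print(yy,(proj(p,P)*1.25).round(0))
```

```text
[ 0.5156 -0.1466  0.01  ] [np.float64(0.1015), np.float64(0.0926), np.float64(0.104), np.float64(0.0986)]
[np.float64(-7.6), np.float64(-10.99), np.float64(81.75), np.float64(80.25)]
[ 0.5167 -0.1459  0.012 ]
dip+ [ 0.51814594 -0.12882242]
-0.036 [[323. 207.]]
-0.018 [[351. 203.]]
0 [[375. 207.]]
0.018 [[401. 203.]]
0.036 [[426. 207.]]
```

Run:
```python
import cv2
im=cv2.imread("pics/w13.png");cv2.imwrite("pics/c13.png",cv2.resize(im[150:320,300:460],None,fx=4,fy=3.5,interpolation=cv2.INTER_CUBIC))
```

```text
(no output)
```

View pics/c13.png

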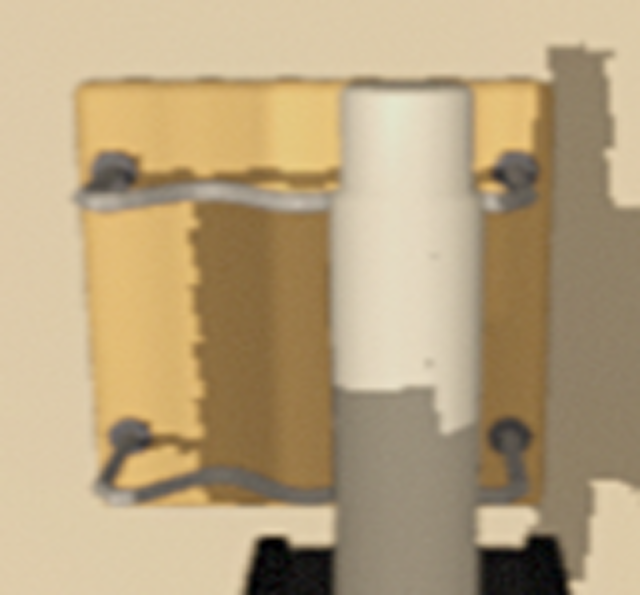

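```bash
python3 -m handwheel '[[0.008,0,-0.001,0.03,0],[0.008,0,-0.001,0.06,0],[0.008,0,-0.001,0.085,0],[0.008,0,-0.001,0.105,0],[0.008,0,-0.001,0.115,0],[0.008,0,-0.001,0.12,0],[0.008,0,-0.001,0.124,0],[0.008,0,-0.001,0.125,0],[0.008,0,-0.001,0.126,0],[0.008,0,-0.001,0.126,0],[0.008,0,-0.001,0.126,0]]'
python3 - <<'E'
from h import *
save("s14",read_camera("side"),(290,150,390,220),8)
E
```

```text
time_s: 39.0
tool_pos: [0.5181, -0.1288, 0.0461]
tool_rot: [-180.0, 0.1, 171.8]
force: [-0.1, 1.0, -0.3]
grip_width: 0.0148
```

View pics/s14.png

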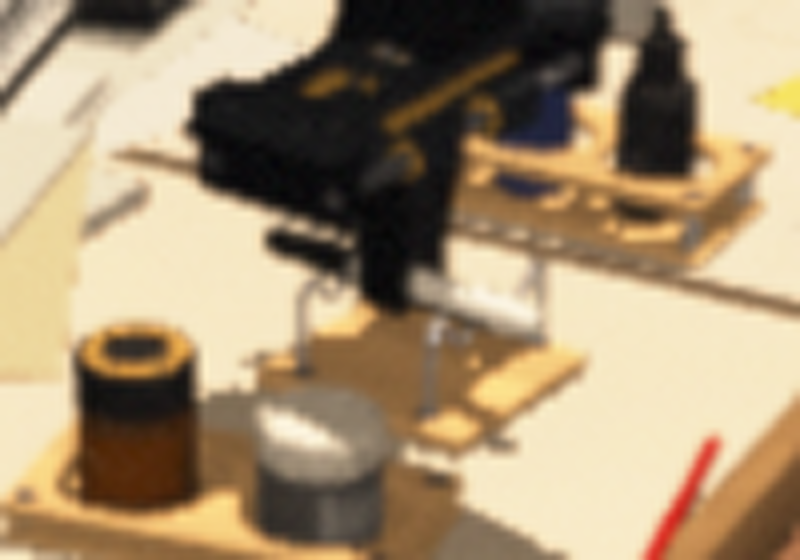

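Pen is over both wires just above the dip, no contact yet; go down by 1 mm steps.

```bash
python3 -m handwheel '[[0.008,0,0,0.001,0],[0.008,0,0,0.0015,0],[0.008,0,0,0.002,0],[0.008,0,0,0.002,0]]'; python3 -m handwheel '[[0.008,0,0,0.0005,0],[0.008,0,0,0.001,0],[0.008,0,0,0.001,0]]'
```

```text
time_s: 39.45
tool_pos: [0.518, -0.1286, 0.0437]
tool_rot: [180.0, 0.0, 171.8]
force: [0.1, 0.2, 0.6]
grip_width: 0.0152
time_s: 39.75
tool_pos: [0.5181, -0.1284, 0.0429]
tool_rot: [180.0, 0.0, 171.8]
force: [-0.9, 2.5, 4.2]
grip_width: 0.0149
```

```bash
python3 -m handwheel '[[0.008,0,0.001,-0.0005,0],[0.008,0,0.001,-0.0005,0],[0.018,0,0.001,-0.0005,0],[0.022,0,0.001,-0.0005,0],[0.03,0,0.001,-0.0005,0],[0.04,0,0.001,-0.0005,0],[0.04,0,0.001,-0.0005,0],[0.04,0,0.001,-0.0005,0]]'
python3 - <<'E'
from h import *
save("s15",read_camera("side"),(290,150,390,220),8)
E
```

```text
time_s: 40.55
tool_pos: [0.5179, -0.1278, 0.043]
tool_rot: [-180.0, 0.0, 171.8]
force: [-0.5, -0.5, -0.2]
grip_width: 0.0385
```

View pics/s15.png

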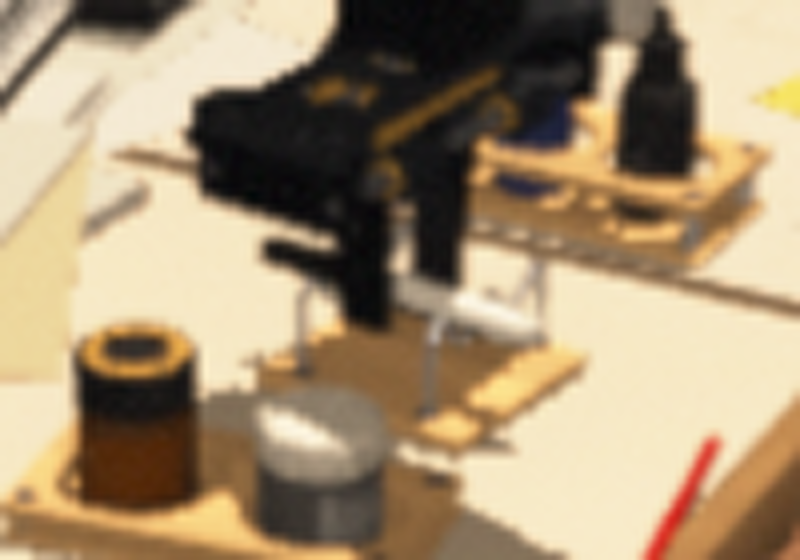

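Pen seated and released. Retreat straight up, then look.

```bash
python3 -m handwheel '[[0.05,0,0,-0.01,0],[0.05,0,0,-0.03,0],[0.05,0,0,-0.06,0],[0.05,0,0,-0.1,0],[0.05,0,0,-0.15,0],[0.05,0,0,-0.2,0],[0.05,-0.05,0.03,-0.23,0],[0.05,-0.1,0.06,-0.25,0],[0.05,-0.1,0.06,-0.25,0],[0.05,-0.1,0.06,-0.25,0],[0.05,-0.1,0.06,-0.25,0]]'
python3 - <<'E'
from h import *
p=camera_params("wrist")
print(get_obs()["tool_pos"])
save("w16",read_camera("wrist"),None,1.25)
save("s16",read_camera("side"),(270,120,400,230),6)
E
```

```text
time_s: 41.7
tool_pos: [0.6253, -0.0826, 0.2931]
tool_rot: [-180.0, -0.0, 171.8]
force: [-1.4, -0.2, -0.5]
grip_width: 0.0502
[ 0.62525177 -0.08262939  0.29312356]
```

View pics/w16.png

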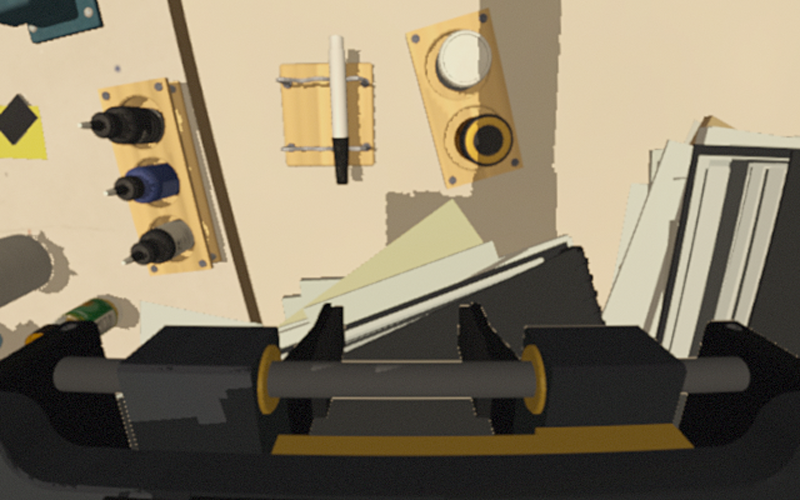

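View pics/s16.png

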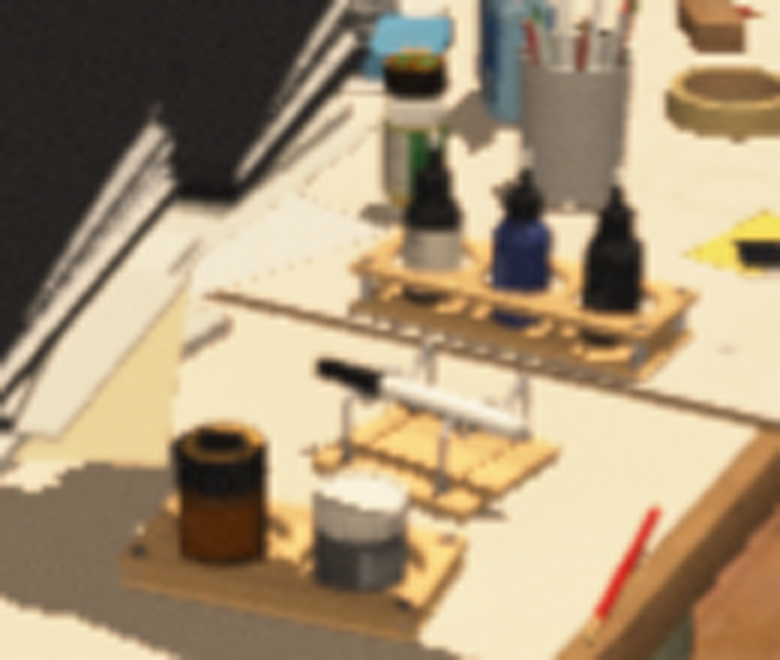

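Run:
```python
from h import *
p=camera_params("wrist")
f=lambda c,z:onz(p,(c[0]/1.25-.1,c[1]/1.25-.1),z)
a,b=f((336,37),.049),f((343,184),.049);m=(a+b)/2
print(m,np.linalg.norm(a-b),np.degrees(np.arctan2(*(b-a)[1::-1])))
c=np.array([.5163,-.146]);th=np.radians(-8.2);u=np.array([np.cos(th),np.sin(th)]);v=np.array([-u[1],u[0]])
print("local",(m[:2]-c)@u,(m[:2]-c)@v)
print("feet-centre",np.mean([f(k,.01) for k in ((280,63),(375,63),(375,165),(287,165))],0))
print("jar lids",f((465,60),.058),f((488,138),.072))
```

```text
[ 0.51747919 -0.12831596  0.049     ] 0.1338190010354459 -7.56701394961206
local -0.001355120698021978 0.01767143082355675
feet-centre [ 0.51533285 -0.14479258  0.01      ]
jar lids [ 0.48884479 -0.00704067  0.058     ] [0.55927204 0.00440882 0.072     ]
```

Everything checks out: the pen is 1 mm off centre and 17.7 mm along y, in the +18 dip, and the jars are in their wells.

Run:
```python
from cell import *
print(get_obs()["joint_velocities"].round(2)); print(sign_off())
```

```text
[ 0.27 -0.48  0.08  0.51 -0.19 -0.32 -0.02]
the job is handed in; nothing more can be done
None
```

The job is done and handed in at about 42 s of the 128 s allowed; `sign_off` gives no verdict.

- **Bottles:** The dark grey bottle stands in the far end well of the deep rack and the near-black one in the near end well. I felt each touch the rack floor, at about 7 N, before letting go. The blue-grey bottle is still upright in the middle well.
- **Jars:** The brown jar is in one wide well of the low rack and the white jar in the other. Both touched the floor, at about 4–5 N. In the last pictures their lids measure within about 3 mm of the well centres.
- **Marker:** It lies across both wires in the +18 mm dip of the pen rest. It measures about 1.4 mm off the middle and 17.7 mm along y, and is in line with the rest to within about 1°.

The last pictures show nothing knocked over, and the gripper was well clear of everything. The only disagreement was between camera readings of the same points from different views: up to about 3 mm for the bottles, jars and marker, and mostly 1–3 mm for the racks. That is well inside the play of the wells and the dip.

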